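# Turn the carvery hot plate off with its square T-key and put the key away

### The job

Dinner has been served: switch off the hot plate. Its thermostat dial is sunk and can only be turned with the square T-key lying on the worktop: put the key fully into the dial's square recess, turn the dial anticlockwise all the way to its off stop, then take the key out and stand it, tip down, in the mug. Leave the mug, the plate of pumpkin and everything else standing where they are.

Things in the scene. Friction and masses are not known exactly. Their poses are not given: they have to be found in the camera images.
- hotplate: fixed carvery hot plate, steel case with a black glass deck, 280 (x) x 320 (y) x 55 mm high; origin at the centre of its underside on the worktop, front faces its -x. A steel fascia 75 mm deep runs along its front edge; the thermostat dial is in the fascia at the hot plate's (-102, -108) mm, in a black bezel ring 77 mm across standing 3 mm above the dial
- dial_mouth (a point): centre of the mouth of the square recess in the dial's top, 55 mm above the worktop; turns with the dial. z up, x and y square to the recess walls. The recess is 11.6 mm square, 28 mm deep with a small chamfer, and takes the key in four ways, 90 deg apart. The dial is a grey disc 45 mm across with a steel middle and a red pointer, its top flush in the bezel, too sunk for fingers
- dial (a joint): angle of the dial in rad, clockwise seen from above; 0 = off, the anticlockwise end stop (pointer at the red spot), 4.4 = hottest. Light friction (0.06 N m) keeps it where it is left
- t_key: loose T-key, 0.1 kg, lying flat at the start. Red grip bar 24 (x) x 78 (y) x 26 (z) mm with a 26 mm square neck to x = 55 mm; then a steel shank 10 mm square to x = 171 mm and a 7.5 mm square nose to x = 177 mm. Origin on the underside below the bar's centre; the shank's axis runs along +x at z = 13 mm, its flats parallel to the key's y and z
- key_tip (a point): end of the key's nose, on the shank's axis; same axes as the key
- mug: loose stoneware mug, 0.38 kg, 82 mm wide and 97 mm high, dark above and white below, one handle on its -y side; origin on its underside; the cup's axis is at the mug's y = +14 mm
- mug_floor (a point): centre of the inner floor of the mug, 7 mm above its underside; the inside is about 66 mm wide, the rim 90 mm above this point
- pumpkin_plate: oval plate of roast pumpkin, 190 (x) x 288 (y) x 82 mm high, standing on the hot plate's deck behind the fascia; origin on its underside. Leave alone
- tin_beans: tin, 75 mm wide, 58 mm high, standing on the worktop; origin at the centre of its underside. Leave alone
- salt_shaker: salt shaker, 44 mm wide, 90 mm high; origin at the centre of its underside. Leave alone
- spice_jar_1: spice jar with a red lid, 45 mm wide, 106 mm high; origin at the centre of its underside. Leave alone
- spice_jar_3: spice jar with an ochre lid, 45 mm wide, 100 mm high; origin at the centre of its underside. Leave alone

How it is judged:
By the outcome, as a careful person would: the job done as asked, in the order asked, and still so for the second after the job is handed in, with the robot touching nothing.
It also fails if it takes over 64 s, if anything falls off the work surface, if the arm or the gripper's body presses on something with over 40 N, if the wrist force passes 120 N, or if a joint passes its speed limit or range.

### The arm

A 6-joint arm with a two-finger parallel gripper is mounted at the origin on a cart in front of the work surface, level with it; the furniture and walls round the work are solid. World frame = base frame: x ahead of the robot, y to its left, z up, the work surface at z = 0. Lengths are in m, angles in rad, forces in N, time in s.
With the tool pointing down it reaches from about 0.375 to 0.975 m from the base axis. Payload 3.8 kg.
Tool frame: the origin (TCP) lies midway between the tips of the shut fingers; the grasp point (between the pads) lies 19 mm behind it; z points along the fingers, y is the line along which they close (so a half turn about z gives the same grasp; the last joint's range is limited). The gripper opens to 85 mm and grips with 20 to 120 N. Pads are 22 mm wide; open, the fingers measure 114 mm over their backs; the gripper's body (76 mm by 85 mm) begins 54 mm behind the grasp point. The pads swing forward as they close: fully open they stand 13 mm farther back than shut.
Start: joints at [1.065, 0.264, 1.604, -0, 1.274, -0.037], TCP at [0.305, 0.602, 0.231] pointing down, gripper open.
Joint ranges: [-2.63, 2.63], [-0.94, 2.18], [0.31, 2.57], [-1.31, 4.45], [0, 2.66], [-2.55, 2.55]. Speed limits (rad/s): [2.57, 2.57, 3.14, 3.14, 3.14, 3.14].

### API

Orientations are given as a rotation vector (axis times angle).
In Python, from workcell import * gives the robot as it stands. The module is installed in compiled form; this text tells all that it offers.
- The arm moves only by the tool apply_moves, never from a script. Its arguments are lists of equal length, an entry for each row: "fingers": the opening, from 0 (shut) to 1 (fully open); "travel": the shift along the tool's x, y, z normalised to -1 to 1, where 1 is 0.05 m, a list of three; "rotation": the turn, a rotation vector about the tool's x, y, z normalised to -1 to 1, where 1 is 6 degrees, a list of three. In form: {"fingers": [fingers, ...], "travel": [[dx, dy, dz], ...], "rotation": [[ax, ay, az], ...]}. A call has 1 to 12 rows; each row shifts and turns the commanded pose from where the row before left it, along the tool's axes as they then stand; what a row does not reach is not made up. A row lasts 1/10 s, in which the tool goes at most 50 mm and 8.59 degrees, less where a joint would pass 70% of its speed; a pose out of reach is approached as far as the arm can. A call with a number of a shift or a turn outside -1 to 1 is refused whole. A call with a gripper value outside its range is refused whole. The fingers move at their own pace and stop on an object; "newtons" is the grip in N (left out, the last holds). Time passes only in rows, so rows that do not move let the fingers close. It gives the time, the measured TCP pose, the force, the opening and the grip force at its end, in the units of the state.
- read_state(): the state, without advancing time (a new reading comes with each control period).
- read_camera(name): name is "scene" or "top" or "wrist"; returns a dict with "image" (480x640x3 uint8, red, green, blue), "fx", "fy", "cx", "cy" (pixels), "extrinsics" (4x4, takes a point from world to camera coordinates). Camera axes: x right, y down, z forward; pixel columns grow to the right and rows downward; lengths in m; the calibration is good to about 2 mm. A picture is of the moment at which its call begins. There is no depth.
- finish_job(): hands the job in; it is judged then, once.
Trained networks look in the newest picture that a camera, given by its name, has taken for a name from the list of things; names that differ only in an ending like _2 or _b are one class to them, and where a whole thing is asked for, a point or a joint stands for the part that bears it (a point fixed in the world has none). Each returns a list of dicts, best first, with "p" (0 to 1); they miss things now and then, are a little off and sometimes report something else, mostly with a low value. They report only what shows in the picture. A call takes as long as a camera call.
- regions_of(camera, name): "mask" (480x640 bool, what is visible of it) and "bbox" ([left, top, width, height] in pixels, round what is visible of it).
- tip_of(camera, name): "location" ([column, row] in pixels: a listed point, or the origin of a listed thing).
The state is a dict: "time": time; "q": joint angles; "joint_vel": joint speeds; "joint_torque": joint torques, N m; "tool_pos": TCP position; "tcp_rot": TCP orientation; "wrist_force": force on the tool from outside, world axes, zero at the start; "torque": the same for the moment, N m; "width": opening from 0.0 (shut) to 1.0 (fully open); "grip_force": force on a finger pad.
Only numpy, scipy, OpenCV 4.12 (cv2) and the standard library are available. Lean on these libraries where they do the work, as an engineer would, in place of code of your own. Each camera call takes 0.05 s, during which the arm holds its last target. There are 200 camera calls.

## Working session

There is one attempt and no reset: what is moved stays moved. The work goes in short steps, Python scripts to look and compute and a tool call to move; the robot and the scene stay as the last step left them, time stands still between calls to the robot, and variables do not carry over. Pictures are saved under pics/ and viewed, at most 10 in all, crops included, and the job is handed in when it is done.

Besides the shell and the picture viewer there is one more tool, called after "Call:" as name(argument=value, ...) on one line, values as JSON. apply_moves: Moves the arm, as the interface text tells. Scaled input: -1 to 1 covers 0.05 m each way for a shift and 6 degrees each way for a turn. Its arguments: {"type":"object","properties":{"fingers":{"type":"array","items":{"type":"number"}},"travel":{"type":"array","items":{"type":"array","items":{"type":"number"}}},"rotation":{"type":"array","items":{"type":"array","items":{"type":"number"}}},"newtons":{"type":"number"}},"required":["fingers","travel","rotation"]}

```bash
mkdir -p pics
cat > h.py <<'E'
from workcell import *
import numpy as np, cv2
from scipy.spatial.transform import Rotation as R
def ray(c,px):
    E=np.array(c["extrinsics"]);d=np.array([(px[0]-c["cx"])/c["fx"],(px[1]-c["cy"])/c["fy"],1.])
    return -E[:3,:3].T@E[:3,3],E[:3,:3].T@d
def onz(c,px,z):
    o,d=ray(c,px);return o+d*(z-o[2])/d[2]
def proj(c,p):
    E=np.array(c["extrinsics"]);q=E[:3,:3]@np.array(p)+E[:3,3]
    return np.array([c["fx"]*q[0]/q[2]+c["cx"],c["fy"]*q[1]/q[2]+c["cy"]])
def save(c,n): cv2.imwrite(f"pics/{n}.png",cv2.cvtColor(c["image"],cv2.COLOR_RGB2BGR))
E
python3 - <<'E'
from h import *
s=read_state();print({k:np.round(v,3) for k,v in s.items()})
for n in("top","scene"):
    c=read_camera(n);save(c,n+"0");print(n,c["fx"],np.round(ray(c,(c["cx"],c["cy"])),3).tolist())
    for t,z in(("hotplate",0),("dial_mouth",.055),("t_key",0),("key_tip",.013),("mug",0),("mug_floor",.007),("pumpkin_plate",.055),("tin_beans",0),("salt_shaker",0),("spice_jar_1",0),("spice_jar_3",0)):
        for r in tip_of(n,t)[:2]: print(t,round(r["p"],2),np.round(r["location"],1),np.round(onz(c,r["location"],z),3))
E
```

```text
{'time': np.float64(0.0), 'q': array([ 1.065,  0.265,  1.605, -0.   ,  1.274, -0.037]), 'joint_vel': array([-0.001, -0.   ,  0.001, -0.001, -0.001, -0.   ]), 'joint_torque': array([-0.0000e+00, -5.1515e+01, -3.6730e+01, -0.0000e+00,  1.3000e-02,
        0.0000e+00]), 'tool_pos': array([0.305, 0.602, 0.23 ]), 'tcp_rot': array([-7.300e-01, -3.055e+00,  3.000e-03]), 'wrist_force': array([0.035, 0.205, 0.586]), 'torque': array([ 0.006, -0.029,  0.031]), 'grip_force': np.float64(0.0), 'width': np.float64(0.997)}
top 549.2398046912781 [[-0.175, -0.147, 1.721], [0.388, 0.098, -0.916]]
hotplate 0.69 [193.2 227.3] [0.522 0.49  0.   ]
dial_mouth 0.71 [205.2 250.6] [0.428 0.403 0.055]
key_tip 0.63 [394.7 268.3] [ 0.535 -0.218  0.013]
mug 0.78 [313.7 219.4] [0.653 0.092 0.   ]
mug_floor 0.79 [314.1 217.1] [0.658 0.091 0.007]
pumpkin_plate 0.79 [193.4 205.6] [0.578 0.497 0.055]
tin_beans 0.78 [278.1 208.3] [0.665 0.224 0.   ]
salt_shaker 0.72 [349.5 232.5] [ 0.633 -0.041  0.   ]
spice_jar_1 0.69 [466.3 326.3] [ 0.399 -0.48   0.   ]
spice_jar_1 0.63 [469.3 253.5] [ 0.655 -0.454  0.   ]
spice_jar_3 0.69 [466.3 326.3] [ 0.399 -0.48   0.   ]
spice_jar_3 0.63 [469.3 253.5] [ 0.655 -0.454  0.   ]
scene 488.25201590714005 [[-0.32, -0.597, 0.787], [0.67, 0.463, -0.58]]
hotplate 0.73 [184.4 199.3] [0.537 0.499 0.   ]
dial_mouth 0.69 [175.6 207.7] [0.43  0.41  0.055]
dial_mouth 0.4 [351.5 239.7] [ 0.564 -0.093  0.055]
mug 0.66 [311.3 216.6] [0.668 0.104 0.   ]
mug_floor 0.55 [315.4 214.5] [0.675 0.094 0.007]
pumpkin_plate 0.71 [191.3 180.9] [0.568 0.487 0.055]
pumpkin_plate 0.35 [316.7 214.9] [0.613 0.047 0.055]
tin_beans 0.62 [281.5 204.8] [0.674 0.219 0.   ]
salt_shaker 0.88 [349.8 239.3] [ 0.629 -0.051  0.   ]
spice_jar_1 0.8 [475.2 361.5] [ 0.4   -0.483  0.   ]
spice_jar_1 0.63 [499.  288.8] [ 0.645 -0.456  0.   ]
spice_jar_3 0.8 [475.2 361.5] [ 0.4   -0.483  0.   ]
spice_jar_3 0.63 [499.  288.8] [ 0.645 -0.456  0.   ]
```

View pics/top0.png

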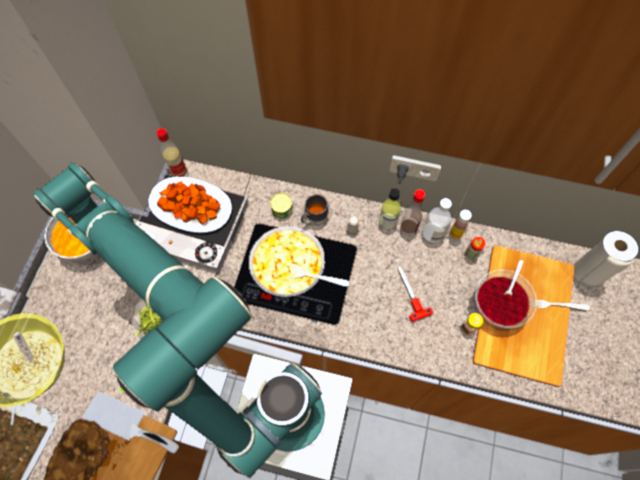

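View pics/scene0.png

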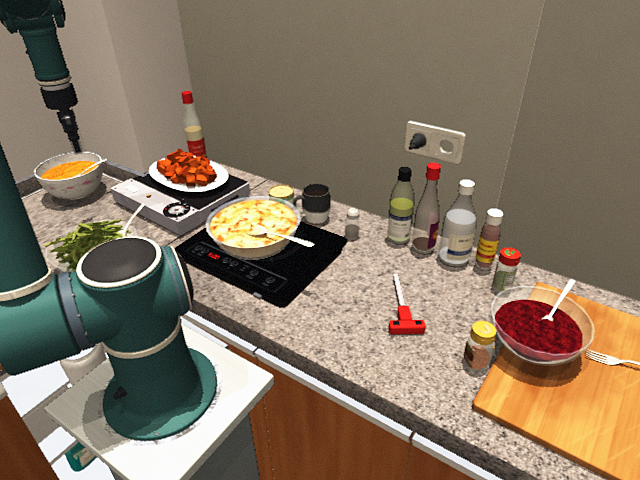

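Top view: the key's bar is at about (421,314) and its tip at (400,266). The dial is at (206,252) and the mug at (315,209). The scene view agrees, with the bar at (407,326) and the tip at (396,277). I'll check the wrist view next.

Run:
```python
from h import *
c=read_camera("wrist");save(c,"w0");print(c["fx"],np.round(ray(c,(c["cx"],c["cy"])),3).tolist())
s=read_state();T=np.eye(4);T[:3,:3]=R.from_rotvec(s["tcp_rot"]).as_matrix();T[:3,3]=s["tool_pos"]
print(np.round(np.array(c["extrinsics"])@T,3))
for r in tip_of("wrist","dial_mouth")[:2]: print(r["p"],r["location"],onz(c,r["location"],.055))
for n in("top","scene"):
    c=read_camera(n);im=c["image"].astype(int)
    for r in regions_of(n,"t_key")[:1]:
        m=r["mask"];print(n,r["p"],r["bbox"],m.sum())
        red=m&(im[...,0]>im[...,1]*2)
        pts=np.argwhere(red)[:,::-1]
        W=np.array([onz(c,p,.02)[:2] for p in pts]);mu=W.mean(0);u,sv,v=np.linalg.svd(W-mu);print("red mean",mu,v[0],np.ptp(W@v[0]),np.ptp(W@v[1]))
        pts=np.argwhere(m&~red)[:,::-1]
        W=np.array([onz(c,p,.015)[:2] for p in pts]);mu=W.mean(0);u,sv,v=np.linalg.svd(W-mu);print("shank mean",mu,v[0],np.degrees(np.arctan2(v[0][1],v[0][0])),W[W[:,0].argmax()])
    for r in tip_of(n,"key_tip")[:2]+tip_of(n,"t_key")[:2]: print(r["p"],r["location"],onz(c,r["location"],.01))
```

```text
344.16816003293945 [[0.235, 0.637, 0.374], [0.273, -0.137, -0.952]]
[[ 0.001  1.    -0.001  0.   ]
 [-0.952  0.    -0.305  0.031]
 [-0.305  0.001  0.952  0.16 ]
 [ 0.     0.     0.     1.   ]]
0.49 [329.5, 385.3] [0.48705428 0.5225222  0.055     ]
top 0.92 [401.0, 264.6, 34.2, 56.4] 391
red mean [ 0.40896991 -0.32096754] [-0.8736356  -0.48658076] 0.06905937022124392 0.07693413372587588
shank mean [ 0.48939008 -0.26978689] [-0.79234041 -0.61007924] -142.40476734764954 [ 0.5464134  -0.23329932]
0.89 [395.3, 268.1] [ 0.53730354 -0.21971092  0.01      ]
0.58 [421.0, 314.0] [ 0.40084769 -0.33042495  0.01      ]
scene 0.77 [394.0, 273.6, 34.3, 62.0] 972
red mean [ 0.40356693 -0.32491636] [-0.8956849  -0.44468928] 0.08965802983990523 0.07671231392699379
shank mean [ 0.47244302 -0.28071647] [-0.83032278 -0.55728276] -146.1319100286154 [ 0.54761435 -0.23335817]
0.95 [396.3, 274.0] [ 0.55231314 -0.22955172  0.01      ]
0.82 [409.5, 333.0] [ 0.38992744 -0.34108497  0.01      ]
```

View pics/w0.png

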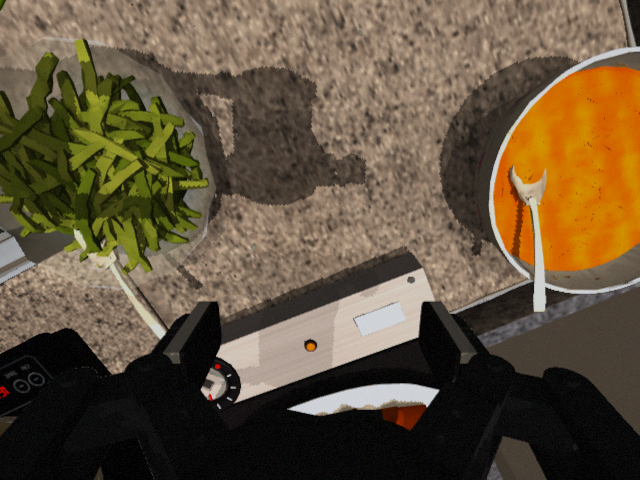

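The wrist view shows the dial at about (213,383), partly hidden behind the finger. I'll move so the dial is clearly visible.

Call:
apply_moves(fingers=[1,1,1,1,1,1,1], travel=[[-0.8,-0.39,0.1],[-0.8,-0.39,0.1],[-0.8,-0.39,0.1],[-0.8,-0.39,0.1],[-0.8,-0.39,0.1],[-0.8,-0.39,0.1],[0,0,0]], rotation=[[0,0,0],[0,0,0],[0,0,0],[0,0,0],[0,0,0],[0,0,0],[0,0,0]])

```text
time: 2.4
tool_pos: [0.4688, 0.3848, 0.2005]
tcp_rot: [0.737, 3.053, -0.004]
wrist_force: [-1.0, -0.5, -0.0]
width: 0.995
grip_force: 0.0
```

Run:
```python
from h import *
s=read_state();print(s["q"],s["tool_pos"],s["tcp_rot"],s["time"])
c=read_camera("wrist")
for r in tip_of("wrist","dial_mouth")[:2]: print(r["p"],r["location"],onz(c,r["location"],.055))
l=proj(c,[.429,.406,.055]);print(l)
x,y=[int(v) for v in l]
x0,y0=max(0,x-100),max(0,y-75);im=c["image"][y0:y0+150,x0:x0+200];print(x0,y0)
cv2.imwrite("pics/dial.png",cv2.resize(im,(800,600),interpolation=cv2.INTER_CUBIC)[:,:,::-1])
np.savez("dial.npz",**{k:np.array(v) for k,v in c.items()})
```

```text
[ 0.64754898  0.15768749  1.78917549 -0.00239611  1.19609942 -0.44846037] [0.46880622 0.38482674 0.20050132] [ 0.73726522  3.05297251 -0.00388178] 2.4
0.72 [307.4, 163.6] [0.41962277 0.39830085 0.055     ]
[320.93255663 169.56358547]
220 94
```

View pics/dial.png

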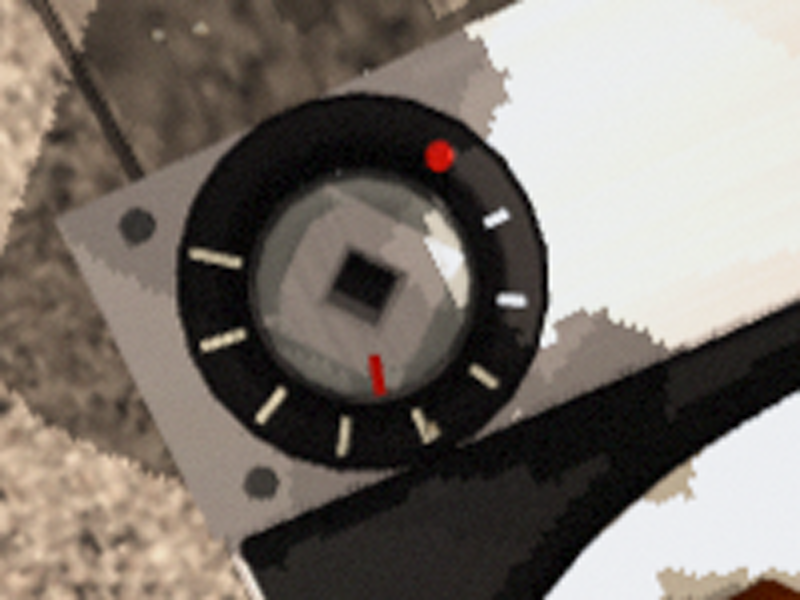

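The rectified dial centre is about (310,164) px. The pointer is at crop (377,375), far from the red spot at (439,157). Next I'll measure the recess and plan the move to the key.

```bash
cat >> h.py <<'E'
def Rdown(yaw_y,tilt=0): # tool y azimuth (deg), tilt toward tool +x (deg)
    y=np.array([np.cos(np.radians(yaw_y)),np.sin(np.radians(yaw_y)),0]);z=np.array([0,0,-1.]);x=np.cross(y,z)
    return R.from_matrix(np.array([x,y,z]).T)*R.from_euler('y',tilt,degrees=True)
def plan(p1,R1,n,p0=None,R0=None,f=1,dec=2):
    s=read_state()
    p=np.array(s["tool_pos"] if p0 is None else p0);q=R.from_rotvec(s["tcp_rot"]) if R0 is None else R0
    P0=p.copy();Q0=q;rv=(Q0.inv()*R1).as_rotvec();t=[];r=[]
    for i in range(1,n+1):
        pt=P0+(np.array(p1)-P0)*i/n;qt=Q0*R.from_rotvec(rv*i/n)
        d=np.round(q.inv().apply(pt-p)/.05,dec);a=np.round((q.inv()*qt).as_rotvec(degrees=True)/6,dec)
        p=p+q.apply(d*.05);q=q*R.from_rotvec(a*6,degrees=True);t.append((d+0).tolist());r.append((a+0).tolist())
    for i in range(0,n,12): print("travel",t[i:i+12],"\nrotation",r[i:i+12])
    print("end",p.round(4),"max",np.abs(t).max(),np.abs(r).max())
    return p,q
E
python3 - <<'E'
from h import *
c=np.load("dial.npz")
def P(px): return onz(c,(220+px[0]/4,94+px[1]/4),.055)
ce=P((362,280));print("ce",ce)
for n,p in(("pointer",(377,375)),("spot",(439,157))):
    d=P(p)-ce;print(n,np.degrees(np.arctan2(d[1],d[0])),np.hypot(*d[:2]))
# rectify, 0.1 mm/px, world x right, y up
g=np.arange(-250,250)*1e-4;X,Y=np.meshgrid(ce[0]+g,ce[1]-g)
E=c["extrinsics"];q=np.stack([X,Y,0*X+.055],-1)@E[:3,:3].T+E[:3,3]
m=(q[...,:2]/q[...,2:]*[c["fx"],c["fy"]]+[c["cx"],c["cy"]]).astype(np.float32)
rc=cv2.remap(c["image"],m[...,0],m[...,1],cv2.INTER_CUBIC);cv2.imwrite("pics/rect.png",rc[:,:,::-1])
gr=cv2.cvtColor(rc,cv2.COLOR_RGB2GRAY);print(gr[250,::20])
for th in(60,80,95,105):
    cs,_=cv2.findContours((gr[150:350,150:350]<th).astype(np.uint8),0,1);k=max(cs,key=cv2.contourArea);print(th,cv2.minAreaRect(k))
plan([.446,-.296,.25],Rdown(-55),24)
E
```

```text
ce [0.42107004 0.40041919 0.055     ]
pointer -18.444053464488103 0.019816979685966744
spot 120.04803891494117 0.0287855363534817
[ 16   6  50 102  96 130 129 130 123  71   7  11  14  17  19  15  51 105
 124 126 125 126 106  88  66]
60 ((106.163330078125, 104.09376525878906), (111.04048919677734, 115.486328125), 54.63753890991211)
80 ((107.91783142089844, 105.39854431152344), (122.27243041992188, 124.3731689453125), 54.360191345214844)
95 ((110.33557891845703, 104.32902526855469), (130.6236572265625, 137.71156311035156), 54.02761459350586)
105 ((111.67280578613281, 105.9484634399414), (139.9544677734375, 145.11248779296875), 53.259437561035156)
travel [[-0.24, -0.52, -0.04], [-0.29, -0.49, -0.04], [-0.33, -0.47, -0.04], [-0.37, -0.43, -0.04], [-0.4, -0.41, -0.04], [-0.43, -0.36, -0.04], [-0.47, -0.33, -0.05], [-0.49, -0.29, -0.04], [-0.52, -0.25, -0.04], [-0.53, -0.2, -0.04], [-0.55, -0.15, -0.04], [-0.56, -0.1, -0.04]] 
rotation [[0.0, 0.0, 0.82], [0.0, 0.0, 0.82], [0.0, 0.0, 0.82], [0.0, 0.0, 0.82], [0.0, 0.0, 0.82], [0.0, 0.0, 0.82], [0.0, 0.0, 0.82], [0.0, 0.0, 0.81], [0.0, 0.0, 0.82], [0.0, 0.0, 0.82], [0.0, 0.0, 0.82], [0.0, 0.0, 0.82]]
travel [[-0.57, -0.06, -0.04], [-0.57, -0.01, -0.04], [-0.57, 0.04, -0.04], [-0.57, 0.09, -0.04], [-0.55, 0.14, -0.04], [-0.54, 0.18, -0.04], [-0.52, 0.23, -0.05], [-0.5, 0.28, -0.04], [-0.48, 0.31, -0.04], [-0.44, 0.36, -0.04], [-0.42, 0.39, -0.04], [-0.38, 0.43, -0.04]] 
rotation [[0.0, 0.0, 0.82], [0.0, 0.0, 0.82], [0.0, 0.0, 0.82], [0.0, 0.0, 0.82], [0.0, 0.0, 0.82], [0.0, 0.0, 0.82], [0.0, 0.0, 0.82], [0.0, 0.0, 0.82], [0.0, 0.0, 0.82], [0.0, 0.0, 0.82], [0.0, 0.0, 0.81], [0.0, 0.0, 0.82]]
end [ 0.446  -0.2962  0.25  ] max 0.57 0.82
```

View pics/rect.png

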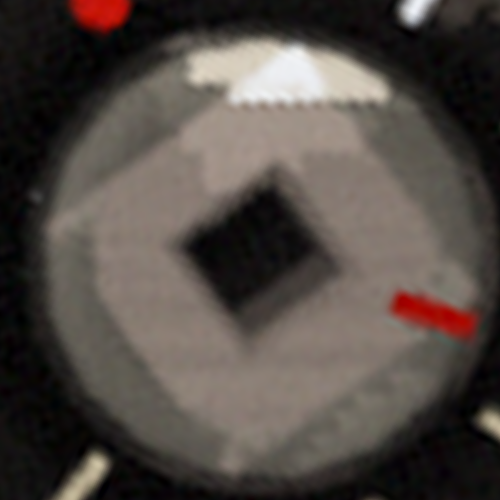

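In the rectified view the recess is centred at (262,256), which is world (0.422,0.400). Its walls sit at 36° mod 90, the pointer is at −19° and the off spot at about 122°. That means roughly 141° anticlockwise to turn. Moving over to the key.

Call:
apply_moves(fingers=[1,1,1,1,1,1,1,1,1,1,1,1], travel=[[-0.24,-0.52,-0.04],[-0.29,-0.49,-0.04],[-0.33,-0.47,-0.04],[-0.37,-0.43,-0.04],[-0.4,-0.41,-0.04],[-0.43,-0.36,-0.04],[-0.47,-0.33,-0.05],[-0.49,-0.29,-0.04],[-0.52,-0.25,-0.04],[-0.53,-0.2,-0.04],[-0.55,-0.15,-0.04],[-0.56,-0.1,-0.04]], rotation=[[0,0,0.82],[0,0,0.82],[0,0,0.82],[0,0,0.82],[0,0,0.82],[0,0,0.82],[0,0,0.82],[0,0,0.82],[0,0,0.82],[0,0,0.82],[0,0,0.82],[0,0,0.82]])

```text
time: 3.7
tool_pos: [0.4568, 0.0478, 0.2264]
tcp_rot: [2.142, 2.298, 0.002]
wrist_force: [0.7, -0.7, -0.6]
width: 1.003
grip_force: 0.0
```

Call:
apply_moves(fingers=[1,1,1,1,1,1,1,1,1,1,1,1], travel=[[-0.57,-0.06,-0.04],[-0.57,-0.01,-0.04],[-0.57,0.04,-0.04],[-0.57,0.09,-0.04],[-0.55,0.14,-0.04],[-0.54,0.18,-0.04],[-0.52,0.23,-0.05],[-0.5,0.28,-0.04],[-0.48,0.31,-0.04],[-0.44,0.36,-0.04],[-0.42,0.39,-0.04],[-0.38,0.43,-0.04]], rotation=[[0,0,0.82],[0,0,0.82],[0,0,0.82],[0,0,0.82],[0,0,0.82],[0,0,0.82],[0,0,0.82],[0,0,0.82],[0,0,0.82],[0,0,0.82],[0,0,0.82],[0,0,0.82]])

```text
time: 4.9
tool_pos: [0.4478, -0.2952, 0.2508]
tcp_rot: [2.996, 0.944, 0.002]
wrist_force: [-0.6, 0.1, -0.0]
width: 1.0
grip_force: 0.0
```

Run:
```python
from h import *
s=read_state();print(s["q"],s["tool_pos"],s["tcp_rot"],s["time"])
c=read_camera("wrist");save(c,"w1");im=c["image"].astype(int)
for n,z in(("key_tip",.013),("t_key",0)):
    for r in tip_of("wrist",n)[:1]: print(n,r["p"],r["location"],onz(c,r["location"],z))
for r in regions_of("wrist","t_key")[:1]:
    m=r["mask"];print(r["p"],r["bbox"])
    red=m&(im[...,0]>im[...,1]*2)
    for nm,k,z in(("red",red,.026),("shank",m&~red,.018)):
        k=cv2.morphologyEx(k.astype(np.uint8),cv2.MORPH_OPEN,np.ones((3,3)))
        W=np.array([onz(c,p,z)[:2] for p in np.argwhere(k)[:,::-1]])
        (mx,my),(w,h),a=cv2.minAreaRect((W*1000).astype(np.float32));print(nm,mx,my,w,h,a)
```

```text
[-6.29724983e-01 -1.18449275e-02  1.87628292e+00  7.01992005e-04
  1.27627079e+00  3.30379221e-01] [ 0.4478314  -0.29523326  0.25084334] [2.99606973e+00 9.44036954e-01 1.67338118e-03] 4.9
key_tip 0.85 [317.9, 84.2] [ 0.5458609  -0.22471251  0.013     ]
t_key 0.87 [320.2, 247.0] [ 0.4003218  -0.32966894  0.        ]
0.95 [286.8, 86.8, 69.7, 173.2]
red 419.38726806640625 -315.93096923828125 65.36224365234375 75.24431610107422 34.989707946777344
shank 468.9832458496094 -281.2793273925781 182.683837890625 60.632083892822266 34.990577697753906
```

View pics/w1.png

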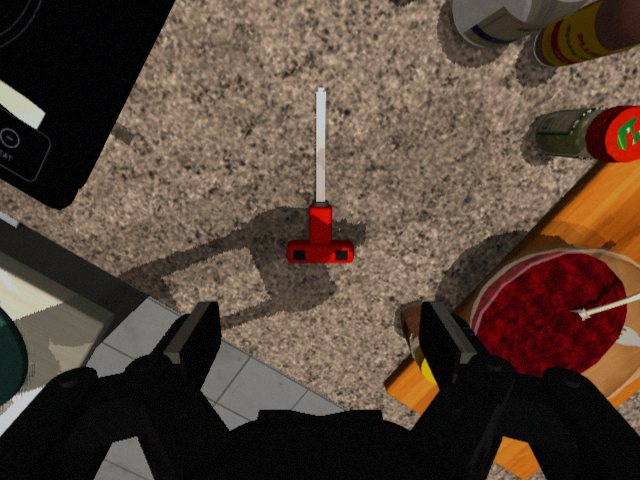

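The key lies straight along image column 320, with the tip at (320,88) and the bar at (320,251). I'll tilt the tool 45° towards the key's tip and stop at a pre-grasp pose.

Run:
```python
from h import *
s=read_state();Q=R.from_rotvec(s["tcp_rot"]);kx=Q.apply([1,0,0]);print(kx,np.degrees(np.arctan2(kx[1],kx[0])))
c=read_camera("wrist")
a=onz(c,(320.5,262.5),.026);t=onz(c,(320.5,87.5),.0168);b2=onz(c,(320.5,206),.018)
print(a,t,b2,"B from back",a[:2]+.012*kx[:2],"B from tip",t[:2]-.177*kx[:2])
B=np.array([*(.5*(a[:2]+.012*kx[:2]+t[:2]-.177*kx[:2])),0]);print(B)
az=np.degrees(np.arctan2(kx[1],kx[0]))-90
Rg=Rdown(az,45);g=B+.0534*np.array([kx[0],kx[1],0])+[0,0,.0091];pre=g-.1*Rg.apply([0,0,1]);print(g,pre,az)
plan(pre,Rg,9)
```

```text
[8.17821219e-01 5.75471915e-01 7.27139894e-04] 35.13269803534975
[ 0.39220353 -0.33481536  0.026     ] [ 0.54379152 -0.22786825  0.0168    ] [ 0.44463876 -0.2978358   0.018     ] B from back [ 0.40201738 -0.32790969] B from tip [ 0.39903716 -0.32972678]
[ 0.40052727 -0.32881824  0.        ]
[ 0.44419892 -0.29808804  0.0091    ] [ 0.38637022 -0.33878006  0.07981068] -54.86730196465025
travel [[-0.17, 0.0, 0.38], [-0.2, 0.01, 0.36], [-0.23, 0.0, 0.35], [-0.26, 0.0, 0.32], [-0.29, 0.01, 0.3], [-0.31, 0.0, 0.27], [-0.33, 0.0, 0.24], [-0.36, 0.01, 0.22], [-0.37, 0.0, 0.18]] 
rotation [[0.0, 0.83, 0.0], [0.0, 0.84, 0.0], [0.0, 0.83, 0.0], [0.0, 0.83, 0.0], [0.0, 0.83, 0.0], [-0.01, 0.84, 0.0], [0.0, 0.83, 0.0], [0.0, 0.83, 0.0], [0.0, 0.83, 0.0]]
end [ 0.3865 -0.3388  0.0798] max 0.38 0.84
```

Call:
apply_moves(fingers=[0.75,0.75,0.75,0.75,0.75,0.75,0.75,0.75,0.75,0.75], travel=[[-0.17,0,0.38],[-0.2,0.01,0.36],[-0.23,0,0.35],[-0.26,0,0.32],[-0.29,0.01,0.3],[-0.31,0,0.27],[-0.33,0,0.24],[-0.36,0.01,0.22],[-0.37,0,0.18],[0,0,0]], rotation=[[0,0.83,0],[0,0.84,0],[0,0.83,0],[0,0.83,0],[0,0.83,0],[0,0.84,0],[0,0.83,0],[0,0.83,0],[0,0.83,0],[0,0,0]])

```text
time: 6.15
tool_pos: [0.3839, -0.3374, 0.0757]
tcp_rot: [-2.577, -0.807, -1.065]
wrist_force: [-0.2, -0.3, -0.4]
width: 0.752
grip_force: 0.0
```

```bash
cat >> h.py <<'E'
# arm model: x = [a,b,h,c(wrist-TCP),d lateral]
AR=[.518,.5645,.0,.0,.0245]
E
python3 - <<'E'
from h import *
from scipy.optimize import least_squares
s=read_state();print(np.round(s["q"],4).tolist(),s["tool_pos"].round(4).tolist(),s["tcp_rot"].round(4).tolist(),s["wrist_force"].round(1))
D=[([.64755,.15769,1.78918,-.0024,1.1961,-.44846],[.46881,.38483,.2005],[.73727,3.05297,-.00388]),
([-.62972,-.01184,1.87628,.0007,1.27627,.33038],[.44783,-.29523,.25084],[2.99607,.94404,.00167]),
(s["q"],s["tool_pos"],s["tcp_rot"])]
def fk(q,x,sg):
    a,b,h,c,d=x
    A=R.from_euler('z',q[0]);B=A*R.from_euler('y',q[1]);C=A*R.from_euler('y',q[1]+q[2])
    T=C*R.from_euler('z',sg[0]*q[3])*R.from_euler('y',q[4])*R.from_euler('z',sg[1]*q[5]+sg[2])
    return A.apply([0,d,h])+B.apply([0,0,a])+C.apply([0,0,b])+T.apply([0,0,c]),T
for s4 in(1,-1):
  for s6 in(1,-1):
    for o in(np.pi/2,-np.pi/2):
      sg=(s4,s6,o)
      def res(x): return np.concatenate([fk(q,x,sg)[0]-p for q,p,r in D])
      f=least_squares(res,[.518,.5645,.2,.3,.0245])
      e=[np.degrees((fk(q,f.x,sg)[1].inv()*R.from_rotvec(r)).magnitude()).round(1) for q,p,r in D]
      print(sg,f.x.round(4),np.abs(f.fun).max().round(4),e)
E
```

```text
[-1.2544, 0.2728, 2.1409, 0.8223, 1.174, -0.7991] [0.3839, -0.3374, 0.0757] [-2.5767, -0.8074, -1.0653] [-0.2 -0.3 -0.4]
(1, 1, 1.5707963267948966) [0.5096 0.5658 0.253  0.3479 0.0249] 0.0002 [np.float64(0.0), np.float64(0.0), np.float64(0.0)]
(1, 1, -1.5707963267948966) [0.5096 0.5658 0.253  0.3479 0.0249] 0.0002 [np.float64(180.0), np.float64(180.0), np.float64(180.0)]
(1, -1, 1.5707963267948966) [0.5096 0.5658 0.253  0.3479 0.0249] 0.0002 [np.float64(51.4), np.float64(37.9), np.float64(91.6)]
(1, -1, -1.5707963267948966) [0.5096 0.5658 0.253  0.3479 0.0249] 0.0002 [np.float64(128.6), np.float64(142.1), np.float64(88.4)]
(-1, 1, 1.5707963267948966) [ 0.1586  0.5591  0.0728 -0.2311  0.0511] 0.1045 [np.float64(0.3), np.float64(0.1), np.float64(94.2)]
(-1, 1, -1.5707963267948966) [ 0.1586  0.5591  0.0728 -0.2311  0.0511] 0.1045 [np.float64(179.9), np.float64(180.0), np.float64(147.1)]
(-1, -1, 1.5707963267948966) [ 0.1586  0.5591  0.0728 -0.2311  0.0511] 0.1045 [np.float64(51.5), np.float64(37.9), np.float64(94.7)]
(-1, -1, -1.5707963267948966) [ 0.1586  0.5591  0.0728 -0.2311  0.0511] 0.1045 [np.float64(128.5), np.float64(142.1), np.float64(146.3)]
```

```bash
cat >> h.py <<'E'
from scipy.optimize import least_squares
AR=[.5096,.5658,.253,.3479,.0249]
LO=np.array([-2.63,-.94,.31,-1.31,0,-2.55]);HI=np.array([2.63,2.18,2.57,4.45,2.66,2.55])
def fk(q):
    a,b,h,c,d=AR
    A=R.from_euler('z',q[0]);B=A*R.from_euler('y',q[1]);C=A*R.from_euler('y',q[1]+q[2])
    T=C*R.from_euler('z',q[3])*R.from_euler('y',q[4])*R.from_euler('z',q[5]+np.pi/2)
    return A.apply([0,d,h])+B.apply([0,0,a])+C.apply([0,0,b])+T.apply([0,0,c]),T
def ik(p,T,q0):
    def f(q):
        P,Q=fk(q);return np.concatenate([(P-p)*5,(Q.inv()*T).as_rotvec()])
    r=least_squares(f,np.clip(q0,LO+1e-3,HI-1e-3),bounds=(LO,HI));return r.x,np.abs(r.fun).max()
def ikm(p,T,n=30):
    rng=np.random.default_rng(0);o=[]
    for i in range(n):
        q,e=ik(p,T,rng.uniform(LO,HI))
        if e<1e-4 and not any(np.abs(q-k).max()<.02 for k in o): o.append(q)
    return o
KAZ=35.13
K0=R.from_euler('z',KAZ,degrees=True)           # key axes at start (x=shank)
RG=Rdown(KAZ-90,45)
T_K=RG.inv()*K0                                  # key axes in tool
KT=RG.inv().apply(K0.apply([.177-.0534,0,.013-.0091])) # tip in tool
def Kvert(phi): # key x down, key y azimuth phi
    x=np.array([0,0,-1.]);y=np.array([np.cos(np.radians(phi)),np.sin(np.radians(phi)),0])
    return R.from_matrix(np.array([x,y,np.cross(x,y)]).T)
def tool_for(tip,phi,TK=None,kt=None):
    TK=T_K if TK is None else TK;kt=KT if kt is None else kt
    Q=Kvert(phi)*TK.inv();return np.array(tip)-Q.apply(kt),Q
E
python3 - <<'E'
from h import *
B=np.array([.4005,-.3288,0])
g=B+K0.apply([.0534,0,.0091]);print(g,[q.round(2).tolist() for q in ikm(g,RG)])
plan(g,RG,5)
for ph in(36.5,126.5,-53.5,-143.5):
    for z in(.09,.027):
        p,Q=tool_for([.422,.400,z],ph);print(ph,z,p.round(3),Q.apply([0,0,1]).round(2),[q.round(2).tolist() for q in ikm(p,Q)])
E
```

```text
[ 0.44417311 -0.29807185  0.0091    ] [[-1.12, 0.38, 2.18, 0.96, 1.02, -0.87]]
travel [[0.01, 0.01, 0.39], [0.02, 0.01, 0.39], [0.01, 0.01, 0.4], [0.02, 0.02, 0.39], [0.01, 0.01, 0.39]] 
rotation [[-0.01, 0.0, -0.01], [-0.01, -0.01, -0.02], [-0.01, 0.0, -0.01], [-0.01, 0.0, -0.02], [0.0, 0.0, -0.01]]
end [ 0.4442 -0.2983  0.0089] max 0.4 0.02
36.5 0.09 [0.42  0.403 0.214] [-0.42  0.57 -0.71] [[0.31, 0.23, 1.88, 0.75, 1.4, 2.54]]
36.5 0.027 [0.42  0.403 0.151] [-0.42  0.57 -0.71] [[0.31, 0.3, 1.92, 0.76, 1.32, 2.46]]
126.5 0.09 [0.419 0.398 0.214] [-0.57 -0.42 -0.71] [[0.69, 0.62, 1.33, 0.04, 1.98, 1.63]]
126.5 0.027 [0.419 0.398 0.151] [-0.57 -0.42 -0.71] [[0.69, 0.67, 1.37, 0.04, 1.89, 1.62]]
-53.5 0.09 [0.425 0.402 0.214] [ 0.57  0.42 -0.71] [[0.77, -0.3, 2.39, -0.34, 0.29, -1.15]]
-53.5 0.027 [0.425 0.402 0.151] [ 0.57  0.42 -0.71] [[0.77, -0.19, 2.45, -0.72, 0.14, -0.76]]
-143.5 0.09 [0.424 0.397 0.214] [ 0.42 -0.57 -0.71] [[1.1, 0.32, 1.76, -0.69, 1.5, 0.67]]
-143.5 0.027 [0.424 0.397 0.151] [ 0.42 -0.57 -0.71] [[1.1, 0.39, 1.8, -0.7, 1.42, 0.74]]
```

Call:
apply_moves(fingers=[0.75,0.75,0.75,0.75,0.75,0.75,0.2,0.2,0.2,0.2,0.2], travel=[[0.01,0.01,0.39],[0.02,0.01,0.39],[0.01,0.01,0.4],[0.02,0.02,0.39],[0.01,0.01,0.39],[0,0,0],[0,0,0],[0,0,0],[0,0,0],[0,0,0],[0,0,0]], rotation=[[-0.01,0,-0.01],[-0.01,-0.01,-0.02],[-0.01,0,-0.01],[-0.01,0,-0.02],[0,0,-0.01],[0,0,0],[0,0,0],[0,0,0],[0,0,0],[0,0,0],[0,0,0]], newtons=60)

```text
time: 7.25
tool_pos: [0.4466, -0.3023, 0.0144]
tcp_rot: [-2.585, -0.825, -1.075]
wrist_force: [-1.3, 1.5, 6.3]
width: 0.287
grip_force: 59.4
```

```bash
cat >> h.py <<'E'
def chk(p1,Q1,n,p0=None,Q0=None,q0=None):
    s=read_state();p0=s["tool_pos"] if p0 is None else p0;Q0=R.from_rotvec(s["tcp_rot"]) if Q0 is None else Q0;q=s["q"] if q0 is None else q0
    rv=(Q0.inv()*Q1).as_rotvec();o=[];w=0
    for i in range(1,n+1):
        q2,e=ik(p0+(np.array(p1)-p0)*i/n,Q0*R.from_rotvec(rv*i/n),q);w=max(w,e);o.append(q2);q0_=q;q=q2
    o=np.array(o);print("err",round(w,4),"min",o.min(0).round(2),"max",o.max(0).round(2),"step",np.abs(np.diff(o,axis=0)).max().round(2));return q
E
python3 - <<'E'
from h import *
s=read_state();print(s["q"].round(3),s["tool_pos"],s["width"],s["grip_force"],s["wrist_force"])
Q=R.from_rotvec(s["tcp_rot"]);up=s["tool_pos"]+[0,0,.25];q=chk(up,Q,8)
p2,Q2=tool_for([.422,.400,.17],-143.5);print(p2,np.degrees((Q.inv()*Q2).magnitude()))
chk(p2,Q2,30,up,Q,q)
# via: pitch first
pm,Qm=tool_for([.45,-.1,.2],-143.5+80);print(pm,np.degrees((Q.inv()*Qm).magnitude()))
qm=chk(pm,Qm,20,up,Q,q);print(qm.round(2),np.degrees((Qm.inv()*Q2).magnitude()));chk(p2,Q2,20,pm,Qm,qm)
E
```

```text
[-1.115  0.372  2.17   0.964  1.017 -0.869] [ 0.44663894 -0.30230083  0.01436323] 0.2870530164989166 59.35478389263153 [-1.26690534  1.51557759  6.29376359]
err 0.0 min [-1.12 -0.    2.04  0.8   1.05 -0.81] max [-1.12  0.31  2.17  0.93  1.35 -0.45] step 0.06
[0.42431981 0.39686496 0.2936    ] 120.44298746057896
err 0.0 min [-1.08 -0.5   1.69 -0.69  1.04 -0.45] max [1.1  0.26 2.25 0.77 1.6  0.7 ] step 0.12
[ 0.45349024 -0.09825983  0.3236    ] 173.495285872577
err 0.1653 min [-1.1  -0.57  2.05  0.48  1.   -2.55] max [-0.53 -0.03  2.27  0.79  1.34 -0.58] step 0.13
[-0.53 -0.57  2.27  0.48  1.   -2.55] 80.00000000000001
err 0.1182 min [-0.51 -0.79  1.69 -0.84  0.7  -2.55] max [1.1  0.26 2.45 0.63 1.6  0.58] step 0.42
```

Run:
```python
from h import *
s=read_state();Q=R.from_rotvec(s["tcp_rot"]);up=s["tool_pos"]+[0,0,.25]
p2,Q2=tool_for([.422,.400,.17],-143.5)
rv=(Q.inv()*Q2).as_rotvec()
for i in range(0,31,5):
    p=up+(p2-up)*i/30;q=Q*R.from_rotvec(rv*i/30);print((p+q.apply(KT)).round(3),(q*T_K).apply([1,0,0]).round(2))
p,q=plan(up,Q,6);plan(p2,Q2,30,p,q)
```

```text
[ 0.548 -0.231  0.268] [ 0.82  0.58 -0.  ]
[ 0.527 -0.098  0.246] [ 0.68  0.7  -0.22]
[0.503 0.023 0.222] [ 0.52  0.73 -0.45]
[0.478 0.132 0.199] [ 0.35  0.66 -0.67]
[0.455 0.229 0.181] [ 0.2   0.5  -0.84]
[0.436 0.317 0.171] [ 0.07  0.27 -0.96]
[0.422 0.4   0.17 ] [ 0.  0. -1.]
travel [[0.59, 0.01, -0.59], [0.59, 0.01, -0.59], [0.59, 0.0, -0.59], [0.59, 0.01, -0.59], [0.58, 0.01, -0.59], [0.59, 0.01, -0.59]] 
rotation [[0.0, 0.0, 0.0], [0.0, 0.0, 0.0], [0.0, 0.0, 0.0], [0.0, 0.0, 0.0], [0.0, 0.0, 0.0], [0.0, 0.0, 0.0]]
end [ 0.4465 -0.3025  0.2643] max 0.59 0.0
travel [[0.2, -0.39, 0.16], [0.22, -0.38, 0.16], [0.26, -0.36, 0.15], [0.28, -0.35, 0.13], [0.3, -0.33, 0.13], [0.33, -0.31, 0.11], [0.35, -0.29, 0.1], [0.37, -0.28, 0.09], [0.39, -0.25, 0.07], [0.4, -0.23, 0.05], [0.42, -0.2, 0.04], [0.43, -0.18, 0.02]] 
rotation [[0.0, -0.38, -0.55], [0.0, -0.38, -0.55], [0.01, -0.38, -0.55], [0.0, -0.38, -0.56], [0.0, -0.37, -0.55], [0.0, -0.38, -0.55], [0.01, -0.38, -0.55], [0.0, -0.38, -0.55], [0.0, -0.38, -0.55], [0.0, -0.38, -0.56], [0.01, -0.38, -0.55], [0.0, -0.38, -0.55]]
travel [[0.44, -0.15, 0.0], [0.45, -0.13, -0.01], [0.45, -0.1, -0.03], [0.46, -0.08, -0.05], [0.46, -0.05, -0.07], [0.46, -0.02, -0.09], [0.45, 0.0, -0.1], [0.45, 0.03, -0.12], [0.45, 0.06, -0.14], [0.43, 0.08, -0.16], [0.42, 0.1, -0.17], [0.4, 0.13, -0.19]] 
rotation [[0.0, -0.38, -0.55], [0.0, -0.37, -0.55], [0.01, -0.38, -0.55], [0.0, -0.38, -0.55], [0.0, -0.38, -0.56], [0.0, -0.38, -0.55], [0.01, -0.38, -0.55], [0.0, -0.38, -0.55], [0.0, -0.38, -0.55], [0.0, -0.38, -0.55], [0.01, -0.37, -0.55], [0.0, -0.38, -0.56]]
travel [[0.39, 0.16, -0.21], [0.38, 0.17, -0.22], [0.35, 0.19, -0.24], [0.33, 0.22, -0.25], [0.31, 0.23, -0.26], [0.28, 0.25, -0.28]] 
rotation [[0.0, -0.38, -0.55], [0.0, -0.38, -0.55], [0.01, -0.38, -0.55], [0.0, -0.38, -0.55], [0.0, -0.38, -0.55], [0.0, -0.38, -0.55]]
end [0.4242 0.3969 0.2938] max 0.46 0.56
```

Call:
apply_moves(fingers=[0.2,0.2,0.2,0.2,0.2,0.2], travel=[[0.59,0.01,-0.59],[0.59,0.01,-0.59],[0.59,0,-0.59],[0.59,0.01,-0.59],[0.58,0.01,-0.59],[0.59,0.01,-0.59]], rotation=[[0,0,0],[0,0,0],[0,0,0],[0,0,0],[0,0,0],[0,0,0]])

```text
time: 7.85
tool_pos: [0.4458, -0.3018, 0.2641]
tcp_rot: [-2.587, -0.823, -1.07]
wrist_force: [1.0, -0.5, -1.6]
width: 0.285
grip_force: 59.3
```

Call:
apply_moves(fingers=[0.2,0.2,0.2,0.2,0.2,0.2,0.2,0.2,0.2,0.2,0.2,0.2], travel=[[0.2,-0.39,0.16],[0.22,-0.38,0.16],[0.26,-0.36,0.15],[0.28,-0.35,0.13],[0.3,-0.33,0.13],[0.33,-0.31,0.11],[0.35,-0.29,0.1],[0.37,-0.28,0.09],[0.39,-0.25,0.07],[0.4,-0.23,0.05],[0.42,-0.2,0.04],[0.43,-0.18,0.02]], rotation=[[0,-0.38,-0.55],[0,-0.38,-0.55],[0.01,-0.38,-0.55],[0,-0.38,-0.56],[0,-0.37,-0.55],[0,-0.38,-0.55],[0.01,-0.38,-0.55],[0,-0.38,-0.55],[0,-0.38,-0.55],[0,-0.38,-0.56],[0.01,-0.38,-0.55],[0,-0.38,-0.55]])

```text
time: 9.05
tool_pos: [0.4369, -0.0216, 0.2745]
tcp_rot: [2.366, 1.727, 0.495]
wrist_force: [-0.8, -0.2, -1.3]
width: 0.289
grip_force: 59.2
```

Call:
apply_moves(fingers=[0.2,0.2,0.2,0.2,0.2,0.2,0.2,0.2,0.2,0.2,0.2,0.2], travel=[[0.44,-0.15,0],[0.45,-0.13,-0.01],[0.45,-0.1,-0.03],[0.46,-0.08,-0.05],[0.46,-0.05,-0.07],[0.46,-0.02,-0.09],[0.45,0,-0.1],[0.45,0.03,-0.12],[0.45,0.06,-0.14],[0.43,0.08,-0.16],[0.42,0.1,-0.17],[0.4,0.13,-0.19]], rotation=[[0,-0.38,-0.55],[0,-0.37,-0.55],[0.01,-0.38,-0.55],[0,-0.38,-0.55],[0,-0.38,-0.56],[0,-0.38,-0.55],[0.01,-0.38,-0.55],[0,-0.38,-0.55],[0,-0.38,-0.55],[0,-0.38,-0.55],[0.01,-0.37,-0.55],[0,-0.38,-0.56]])

```text
time: 10.25
tool_pos: [0.4283, 0.2581, 0.286]
tcp_rot: [1.533, 2.098, -0.165]
wrist_force: [0.9, -0.3, -1.5]
width: 0.29
grip_force: 59.2
```

Call:
apply_moves(fingers=[0.2,0.2,0.2,0.2,0.2,0.2,0.2], travel=[[0.39,0.16,-0.21],[0.38,0.17,-0.22],[0.35,0.19,-0.24],[0.33,0.22,-0.25],[0.31,0.23,-0.26],[0.28,0.25,-0.28],[0,0,0]], rotation=[[0,-0.38,-0.55],[0,-0.38,-0.55],[0.01,-0.38,-0.55],[0,-0.38,-0.55],[0,-0.38,-0.55],[0,-0.38,-0.55],[0,0,0]])

```text
time: 10.95
tool_pos: [0.4235, 0.4001, 0.2902]
tcp_rot: [1.077, 2.15, -0.45]
wrist_force: [-0.1, 0.0, -1.0]
width: 0.292
grip_force: 59.3
```

Run:
```python
from h import *
s=read_state();print(s["q"].round(3),s["tool_pos"],s["width"],s["grip_force"],s["wrist_force"],s["time"])
Q=R.from_rotvec(s["tcp_rot"]);print("pred tip",s["tool_pos"]+Q.apply(KT),(Q*T_K).as_matrix().round(3).tolist())
ims=[]
for n in("wrist","scene","top"):
    c=read_camera(n);print(n,"pred",proj(c,s["tool_pos"]+Q.apply(KT)),[(r["p"],r["location"]) for r in tip_of(n,"key_tip")[:2]])
    x,y=[int(v) for v in proj(c,[.422,.4,.14])];a=200 if n=="wrist" else 66
    x0=min(max(0,x-a//2*1),640-a);y0=min(max(0,y-a//2),480-a*1);print(n,x0,y0,a)
    ims.append(cv2.resize(c["image"][y0:y0+a,x0:x0+a],(400,400),interpolation=cv2.INTER_CUBIC))
    np.savez(n+"2.npz",**{k:np.array(v) for k,v in c.items()})
cv2.imwrite("pics/t2.png",cv2.resize(np.hstack(ims)[:,:,::-1],(798,266)))
```

```text
[ 1.098  0.262  1.686 -0.685  1.602  0.581] [0.42350933 0.40013215 0.29024104] 0.2915226288303726 59.326849579811096 [-0.12517623  0.01000422 -1.00015259] 10.95
pred tip [0.42072    0.40311815 0.16664706] [[-0.004, -0.802, -0.598], [-0.001, -0.598, 0.802], [-1.0, 0.004, 0.001]]
wrist pred [319.85003253 107.27689834] [(0.75, [318.9, 114.2]), (0.63, [211.6, 287.1])]
wrist 218 0 200
scene pred [166.81561369 174.89630416] [(0.83, [170.8, 175.9])]
scene 136 150 66
top pred [197.40158342 238.55671064] [(0.53, [199.5, 236.2])]
top 167 208 66
```

View pics/t2.png

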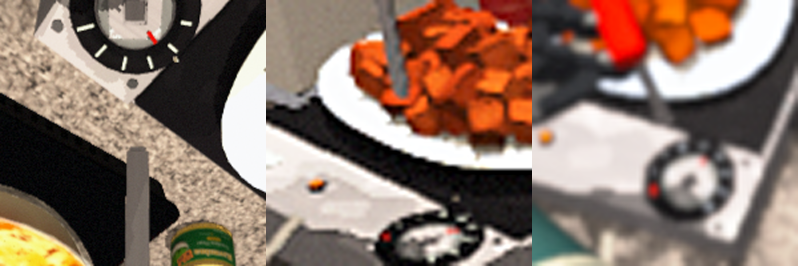

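Triangulating the tip. The wrist view shows it at about (321,111), the scene view at (169.5,174) and the top view at (200.5,237).

Run:
```python
from h import *
from scipy.optimize import least_squares
s=read_state();Q=R.from_rotvec(s["tcp_rot"])
ob={"wrist":(321,111),"scene":(170,174.3),"top":(200.3,237)}
C={n:np.load(n+"2.npz") for n in ob}
w={"wrist":1,"scene":1,"top":.7}
for use in(("wrist","scene","top"),("scene","top"),("wrist","scene")):
    f=least_squares(lambda p:np.concatenate([(proj(C[n],p)-ob[n])*w[n] for n in use]),[.42,.4,.16]);print(use,f.x.round(4),f.fun.round(1))
    if len(use)==3: t=f.x
print("tip in tool",Q.inv().apply(t-s["tool_pos"]).round(4),"nom",KT.round(4))
# dial centre from all three: bezel centre estimates
print("dial px pred",{n:proj(C[n],[.4223,.3998,.055]).round(1) for n in C})
for n in C:
    im=C[n]["image"];x,y=proj(C[n],[.4223,.3998,.055]);x0,y0,hh=int(x)-30,max(0,int(y)-30),60
    if n=="wrist": x0,y0,hh=int(x)-80,0,90
    g=cv2.cvtColor(im[y0:y0+hh,x0:x0+(160 if n=="wrist" else 60)],cv2.COLOR_RGB2GRAY)
    print(n,x0,y0,[(r["p"],r["location"],onz(C[n],r["location"],.055).round(4)) for r in tip_of(n,"dial_mouth")[:1]])
```

```text
('wrist', 'scene', 'top') [0.425  0.3988 0.1636] [ 0.2  0.4 -0.7  1.3 -0.7  0.7]
('scene', 'top') [0.4265 0.3962 0.1679] [ 0.1 -0.1 -0.2  0.2]
('wrist', 'scene') [0.4247 0.3992 0.1641] [ 0.2  0.3 -0.9  1.2]
tip in tool [0.0923 0.002  0.0907] nom [0.0902 0.     0.0846]
dial px pred {'wrist': array([319.2,   8.3]), 'scene': array([175.8, 210. ]), 'top': array([205.6, 252.4])}
wrist 239 0 [(0.7, [316.4, 6.2], array([0.4196, 0.3997, 0.055 ]))]
scene 145 179 [(0.58, [177.2, 208.6], array([0.4295, 0.402 , 0.055 ]))]
top 175 222 [(0.54, [206.0, 250.8], array([0.4282, 0.4004, 0.055 ]))]
```

Run:
```python
from h import *
s=read_state();Q=R.from_rotvec(s["tcp_rot"])
plan(s["tool_pos"]+[0,.001,-.085],Kvert(-143.5)*T_K.inv(),4)
```

```text
travel [[0.3, 0.0, 0.3], [0.31, 0.01, 0.3], [0.3, 0.0, 0.29], [0.3, 0.0, 0.3]] 
rotation [[0.0, 0.0, 0.0], [0.0, -0.01, 0.0], [0.0, 0.0, 0.0], [0.0, -0.01, 0.0]]
end [0.4241 0.3979 0.2083] max 0.31 0.01
```

Run:
```python
from h import *
s=read_state();Q=R.from_rotvec(s["tcp_rot"])
plan(s["tool_pos"]+[0,.001,-.085],Kvert(-143.5)*T_K.inv(),4,dec=3)
```

```text
travel [[0.303, 0.003, 0.298], [0.303, 0.003, 0.298], [0.303, 0.003, 0.298], [0.303, 0.003, 0.298]] 
rotation [[-0.001, -0.004, -0.001], [-0.001, -0.004, -0.001], [-0.002, -0.005, -0.001], [-0.001, -0.004, -0.001]]
end [0.4242 0.3979 0.2082] max 0.303 0.005
```

Call:
apply_moves(fingers=[0.2,0.2,0.2,0.2,0.2,0.2], travel=[[0.3,0,0.3],[0.31,0.01,0.3],[0.3,0,0.29],[0.3,0,0.3],[0,0,0],[0,0,0]], rotation=[[0,0,0],[0,-0.01,0],[0,0,0],[0,-0.01,0],[0,0,0],[0,0,0]])

```text
time: 12.0
tool_pos: [0.4236, 0.398, 0.2065]
tcp_rot: [1.078, 2.145, -0.453]
wrist_force: [0.6, 0.6, -0.7]
width: 0.289
grip_force: 59.3
```

Run:
```python
from h import *
ims=[]
for n in("wrist","scene","top"):
    c=read_camera(n);s=read_state();Q=R.from_rotvec(s["tcp_rot"])
    print(n,s["tool_pos"].round(4),"pred",proj(c,s["tool_pos"]+Q.apply(KT)),[(r["p"],np.round(r["location"],1)) for r in tip_of(n,"key_tip")[:1]+tip_of(n,"dial_mouth")[:1]])
    x,y=[int(v) for v in proj(c,[.423,.4,.065])];a=130 if n=="wrist" else 44
    x0=min(max(0,x-a//2*1),640-a);y0=min(max(0,y-a//2),480-a*1);print(n,x0,y0,a)
    ims.append(cv2.resize(c["image"][y0:y0+a,x0:x0+a],(266,266),interpolation=cv2.INTER_CUBIC))
    np.savez(n+"3.npz",**{k:np.array(v) for k,v in c.items()})
cv2.imwrite("pics/t3.png",np.hstack(ims)[:,:,::-1])
```

```text
wrist [0.424  0.3986 0.2077] pred [321.48018694 108.17605357] [(0.75, array([320.9, 112. ])), (0.73, array([320. ,  78.2]))]
wrist 256 24 130
scene [0.4243 0.3993 0.2091] pred [173.05698443 200.50929843] [(0.9, array([172.5, 201.5])), (0.48, array([174.2, 207.1]))]
scene 153 184 44
top [0.4241 0.399  0.2088] pred [203.02282168 248.74006825] [(0.8, array([203.9, 247.5])), (0.7, array([206., 251.]))]
top 183 229 44
```

View pics/t3.png

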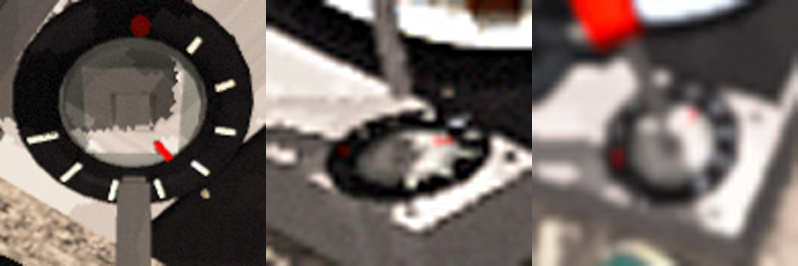

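Run:
```python
from h import *
C={n:np.load(n+"3.npz") for n in("wrist","scene","top")}
tp={"wrist":(321.3,111.3),"scene":(172.5,201.3),"top":(203.9,247.5)}
dl={"wrist":(320.7,78),"scene":(175,208),"top":(206,251)}
for n in C: print(n,"dial",onz(C[n],dl[n],.055).round(4))
t=least_squares(lambda p:np.concatenate([proj(C[n],p)-tp[n] for n in C]),[.42,.4,.08]);print("tip",t.x.round(4),t.fun.round(1))
for z in(.08,.085,.09): print(z,[onz(C[n],tp[n],z)[:2].round(4).tolist() for n in C])
s=read_state();Q=R.from_rotvec(s["tcp_rot"]);print(s["tool_pos"],s["tool_pos"]+Q.apply(KT))
```

```text
wrist dial [0.4221 0.4001 0.055 ]
scene dial [0.4284 0.4098 0.055 ]
top dial [0.4275 0.4002 0.055 ]
tip [0.4221 0.4009 0.086 ] [ 0.  -0.1  0.9 -0.8 -0.5  1.2]
0.08 [[0.4254, 0.3964], [0.424, 0.4084], [0.4286, 0.4026]]
0.085 [[0.4226, 0.4001], [0.4188, 0.4013], [0.4268, 0.401]]
0.09 [[0.4198, 0.4038], [0.4135, 0.3942], [0.4249, 0.3993]]
[0.42395725 0.39880469 0.2084141 ] [0.42167738 0.40192268 0.08481292]
```

Run:
```python
from h import *
s=read_state();Q=R.from_rotvec(s["tcp_rot"])
print(Q.inv().apply([[.01,0,0],[0,.01,0],[0,0,-.01]])/.05)
```

```text
[[-8.41182705e-02  1.60724527e-01  8.42124879e-02]
 [ 1.13630929e-01  1.19027833e-01 -1.13667879e-01]
 [ 1.41464230e-01 -3.79892816e-05  1.41378464e-01]]
```

Call:
apply_moves(fingers=[0.2,0.2,0.2,0.2,0.2,0.2,0.2,0.2], travel=[[-0.015,-0.015,0.015],[0.085,0,0.085],[0.085,0,0.085],[0.085,0,0.085],[0.085,0,0.085],[0.085,0,0.085],[0.085,0,0.085],[0,0,0]], rotation=[[0,0,0],[0,0,0],[0,0,0],[0,0,0],[0,0,0],[0,0,0],[0,0,0],[0,0,0]])

```text
time: 13.25
tool_pos: [0.4254, 0.3979, 0.177]
tcp_rot: [1.08, 2.139, -0.447]
wrist_force: [-3.9, 0.9, 18.8]
width: 0.29
grip_force: 60.9
```

Run:
```python
from h import *
for n in("wrist","top","scene"):
  for i in range(3):
    c=read_camera(n);r=tip_of(n,"key_tip");s=read_state()
    if r: print(n,np.round(r[0]["location"],1),r[0]["p"],onz(c,r[0]["location"],.054).round(4),[(np.round(d["location"],1)) for d in tip_of(n,"dial_mouth")[:1]],s["tool_pos"].round(4),s["wrist_force"].round(1))
    if n=="wrist" and i==0: np.savez("w4.npz",**{k:np.array(v) for k,v in c.items()})
Q=R.from_rotvec(s["tcp_rot"]);print((Q*T_K).apply([1,0,0]).round(4),(s["tool_pos"]+Q.apply(KT)).round(4))
```

```text
wrist [314.9 113.9] 0.97 [0.4242 0.3951 0.054 ] [array([313.9, 107.3])] [0.4253 0.3979 0.1771] [-3.9  0.  18.1]
wrist [313.9 112.4] 0.87 [0.4229 0.3958 0.054 ] [array([314.5, 105.5])] [0.4253 0.3979 0.1771] [-3.9 -0.4 17.5]
wrist [314.6 113.6] 0.95 [0.4238 0.3952 0.054 ] [array([317.7, 108. ])] [0.4253 0.3979 0.1771] [-3.6  0.3 17.6]
top [204.4 254.3] 0.65 [0.4153 0.4018 0.054 ] [array([205.7, 253. ])] [0.4253 0.3979 0.1771] [-3.9 -0.  17.3]
top [208.  251.7] 0.6 [0.4271 0.3933 0.054 ] [array([204.9, 251.2])] [0.4253 0.398  0.1772] [-3.4  0.2 17.2]
top [204.6 252.3] 0.83 [0.4223 0.4035 0.054 ] [array([206. , 251.9])] [0.4253 0.3979 0.1771] [-3.2  0.4 17.4]
scene [176.7 209.6] 0.92 [0.426  0.4005 0.054 ] [array([174.6, 208. ])] [0.4253 0.3979 0.1771] [-3.5  1.3 17.3]
scene [177.6 214. ] 0.7 [0.4111 0.3809 0.054 ] [array([500.4, 290.9])] [0.4253 0.3979 0.1771] [-3.7  0.4 17.4]
scene [176.7 211.8] 0.93 [0.4178 0.3917 0.054 ] [array([176. , 209.5])] [0.4253 0.3979 0.1771] [-2.9 -0.2 16.8]
[ 0.0062 -0.0017 -1.    ] [0.4238 0.4008 0.0535]
```

Run:
```python
from h import *
c=np.load("w4.npz");print(proj(c,[.4221,.4,.055]))
cv2.imwrite("pics/w4.png",cv2.resize(c["image"][50:170,240:400],(800,600),interpolation=cv2.INTER_CUBIC)[:,:,::-1])
```

```text
[316.82199358 108.56668043]
```

View pics/w4.png

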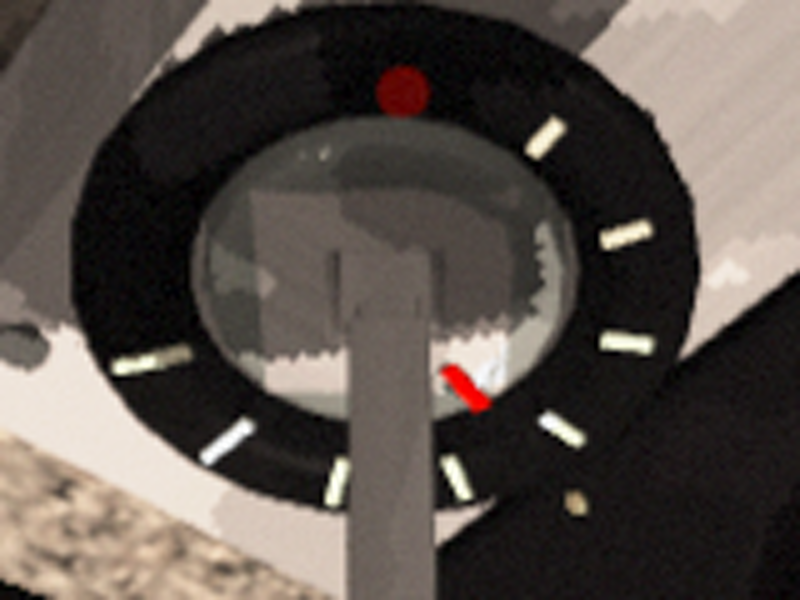

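The nose is resting on the recess rim, about 2.6 mm too far down the image. Nose axis is near (389,311) in the crop and the recess centre near (386,293). I'll lift, shift by that amount and go down again.

Call:
apply_moves(fingers=[0.2,0.2,0.2,0.2,0.2,0.2,0.2], travel=[[-0.1,0,-0.1],[0.037,0,-0.037],[0,0,0],[0.05,0,0.05],[0.05,0,0.05],[0.05,0,0.05],[0,0,0]], rotation=[[0,0,0],[0,0,0],[0,0,0],[0,0,0],[0,0,0],[0,0,0],[0,0,0]])

```text
time: 15.3
tool_pos: [0.4222, 0.3995, 0.1673]
tcp_rot: [1.08, 2.146, -0.449]
wrist_force: [-1.2, 2.3, 0.4]
width: 0.291
grip_force: 59.4
```

It's in with no force. Going deeper.

Call:
apply_moves(fingers=[0.2,0.2,0.2,0.2,0.2,0.2,0.2,0.2], travel=[[0.05,0,0.05],[0.05,0,0.05],[0.05,0,0.05],[0.05,0,0.05],[0.05,0,0.05],[0.02,0,0.02],[0.02,0,0.02],[0,0,0]], rotation=[[0,0,0],[0,0,0],[0,0,0],[0,0,0],[0,0,0],[0,0,0],[0,0,0],[0,0,0]])

```text
time: 16.1
tool_pos: [0.4226, 0.3995, 0.1499]
tcp_rot: [1.08, 2.143, -0.449]
wrist_force: [-3.4, 2.0, 8.8]
width: 0.29
grip_force: 60.4
```

It's seated: TCP is 27 mm below the rim contact height, against the 28 mm depth. Next I'll release, back off and regrasp the bar from above.

Run:
```python
from h import *
s=read_state();Q=R.from_rotvec(s["tcp_rot"]);print(s["q"].round(3),s["tool_pos"])
back=s["tool_pos"]-.12*Q.apply([0,0,1]);q=chk(back,Q,6)
Rv=Rdown(-53.5);pv=np.array([.422,.4,.30])
q=chk(pv,Rv,24,back,Q,q);print(q.round(2))
for az in(-53.5,90,100): print(az,[k.round(2).tolist() for k in ikm(np.array([.422,.4,.19]),Rdown(az))])
plan(pv,Rv,22,back,Q)
```

```text
[ 1.1    0.395  1.794 -0.697  1.42   0.742] [0.4226255  0.39949365 0.14993682]
err 0.0 min [ 1.12  0.39  1.63 -0.69  1.45  0.71] max [ 1.21  0.39  1.77 -0.64  1.61  0.74] step 0.03
err 0.0 min [ 0.72  0.05  1.58 -0.61  1.37  0.75] max [1.19 0.38 1.72 0.   1.62 1.65] step 0.04
[0.72 0.05 1.72 0.   1.37 1.65]
-53.5 [[0.72, 0.12, 1.85, -0.0, 1.17, 1.65]]
90 [[0.72, 0.12, 1.85, 0.0, 1.17, -0.85]]
100 [[0.72, 0.12, 1.85, -0.0, 1.17, -1.03]]
travel [[-0.1, 0.0, 0.01], [-0.09, 0.01, 0.01], [-0.1, 0.01, 0.01], [-0.09, 0.02, 0.0], [-0.1, 0.03, 0.0], [-0.09, 0.03, 0.0], [-0.09, 0.04, -0.01], [-0.08, 0.04, -0.01], [-0.09, 0.05, -0.01], [-0.07, 0.06, -0.02], [-0.08, 0.05, -0.02], [-0.07, 0.07, -0.03]] 
rotation [[0.27, 0.27, 0.64], [0.26, 0.26, 0.65], [0.27, 0.27, 0.64], [0.27, 0.27, 0.64], [0.27, 0.27, 0.65], [0.27, 0.26, 0.64], [0.26, 0.27, 0.64], [0.27, 0.27, 0.64], [0.27, 0.27, 0.65], [0.27, 0.26, 0.64], [0.26, 0.27, 0.64], [0.27, 0.27, 0.65]]
travel [[-0.06, 0.06, -0.02], [-0.06, 0.07, -0.04], [-0.05, 0.08, -0.03], [-0.05, 0.07, -0.04], [-0.04, 0.08, -0.05], [-0.03, 0.08, -0.04], [-0.03, 0.08, -0.05], [-0.02, 0.08, -0.05], [-0.02, 0.08, -0.06], [0.0, 0.07, -0.05]] 
rotation [[0.27, 0.26, 0.64], [0.27, 0.27, 0.64], [0.26, 0.27, 0.64], [0.27, 0.27, 0.65], [0.27, 0.26, 0.64], [0.27, 0.27, 0.64], [0.26, 0.27, 0.65], [0.27, 0.27, 0.64], [0.27, 0.26, 0.64], [0.27, 0.27, 0.65]]
end [0.422  0.4003 0.2997] max 0.1 0.65
```

Call:
apply_moves(fingers=[0.75,0.75,0.75,0.75,0.75,0.75,0.75,0.75,0.75,0.75], travel=[[0,0,0],[0,0,0],[0,0,0],[0,0,0],[0,0,-0.2],[0,0,-0.4],[0,0,-0.6],[0,0,-0.6],[0,0,-0.6],[0,0,0]], rotation=[[0,0,0],[0,0,0],[0,0,0],[0,0,0],[0,0,0],[0,0,0],[0,0,0],[0,0,0],[0,0,0],[0,0,0]])

```text
time: 17.1
tool_pos: [0.3712, 0.4715, 0.2363]
tcp_rot: [1.081, 2.147, -0.439]
wrist_force: [-0.7, 0.9, 0.2]
width: 0.752
grip_force: 0.0
```

Run:
```python
from h import *
C={}
s=read_state();print(s["tool_pos"],s["width"],s["wrist_force"].round(1))
for n in("scene","top","wrist"):
    c=read_camera(n);im=c["image"].astype(int)
    r=regions_of(n,"t_key")[:1]
    if not r: print(n,"none");continue
    m=r[0]["mask"];red=m&(im[...,0]>im[...,1]*2.2)&(im[...,0]>80);p=np.argwhere(red)[:,::-1]
    print(n,r[0]["p"],r[0]["bbox"],len(p),"pred bar",proj(c,[.4221,.4,.204]),proj(c,np.array([.4221,.4,.204])+.039*np.array([-.804,-.595,0])),proj(c,np.array([.4221,.4,.204])-.039*np.array([-.804,-.595,0])),"red mean",p.mean(0) if len(p) else 0,p.min(0) if len(p) else 0,p.max(0) if len(p) else 0)
cv2.imwrite("pics/t5.png",c["image"][:,:,::-1])
```

```text
[0.37124948 0.4715257  0.23633098] 0.7521477535427176 [-0.7  0.9  0.2]
scene 0.78 [163.0, 151.7, 14.9, 55.9] 299 pred bar [165.24258177 162.4879608 ] [162.13103784 169.32061626] [168.20538876 155.98191757] red mean [165.4916388  166.81270903] [158 153] [173 181]
top 0.62 [299.8, 194.2, 28.8, 30.9] 81 pred bar [195.9569314  233.28762341] [199.80351712 244.08238983] [192.17606878 222.67729731] red mean [315.95061728 208.38271605] [309 205] [323 212]
wrist 0.77 [267.9, 138.0, 117.9, 180.0] 5725 pred bar [321.29378523 300.28088141] [266.82309811 300.19216154] [375.76462877 300.36960154] red mean [325.29327511 281.25327511] [268 222] [384 317]
```

The key stands upright in the dial. The wrist view shows the bar at columns 268–384, near row 300, as predicted. Moving above it, vertical.

Call:
apply_moves(fingers=[0.75,0.75,0.75,0.75,0.75,0.75,0.75,0.75,0.75,0.75,0.75,0.75], travel=[[-0.1,0,0.01],[-0.09,0.01,0.01],[-0.1,0.01,0.01],[-0.09,0.02,0],[-0.1,0.03,0],[-0.09,0.03,0],[-0.09,0.04,-0.01],[-0.08,0.04,-0.01],[-0.09,0.05,-0.01],[-0.07,0.06,-0.02],[-0.08,0.05,-0.02],[-0.07,0.07,-0.03]], rotation=[[0.27,0.27,0.64],[0.26,0.26,0.65],[0.27,0.27,0.64],[0.27,0.27,0.64],[0.27,0.27,0.65],[0.27,0.26,0.64],[0.26,0.27,0.64],[0.27,0.27,0.64],[0.27,0.27,0.65],[0.27,0.26,0.64],[0.26,0.27,0.64],[0.27,0.27,0.65]])

```text
time: 18.6
tool_pos: [0.3994, 0.4292, 0.2673]
tcp_rot: [2.205, 1.704, -0.25]
wrist_force: [-0.7, -0.1, -1.0]
width: 0.751
grip_force: 0.0
```

Call:
apply_moves(fingers=[0.75,0.75,0.75,0.75,0.75,0.75,0.75,0.75,0.75,0.75,0.75,0.75], travel=[[-0.06,0.06,-0.02],[-0.06,0.07,-0.04],[-0.05,0.08,-0.03],[-0.05,0.07,-0.04],[-0.04,0.08,-0.05],[-0.03,0.08,-0.04],[-0.03,0.08,-0.05],[-0.02,0.08,-0.05],[-0.02,0.08,-0.06],[0,0.07,-0.05],[0,0,0],[0,0,0]], rotation=[[0.27,0.26,0.64],[0.27,0.27,0.64],[0.26,0.27,0.64],[0.27,0.27,0.65],[0.27,0.26,0.64],[0.27,0.27,0.64],[0.26,0.27,0.65],[0.27,0.27,0.64],[0.27,0.26,0.64],[0.27,0.27,0.65],[0,0,0],[0,0,0]])

```text
time: 19.8
tool_pos: [0.422, 0.399, 0.2968]
tcp_rot: [-2.983, -0.984, 0.005]
wrist_force: [0.6, 0.5, -0.6]
width: 0.751
grip_force: 0.0
```

Run:
```python
from h import *
c=read_camera("wrist");im=c["image"].astype(int)
r=regions_of("wrist","t_key")[:1]
for d in r:
    m=d["mask"];red=m&(im[...,0]>im[...,1]*2.2)&(im[...,0]>60);p=np.argwhere(red)[:,::-1];print(d["p"],d["bbox"],p.min(0),p.max(0),cv2.minAreaRect(p.astype(np.int32)),"pred",proj(c,[.4221,.4,.21]))
s=read_state();print(s["tool_pos"],s["q"].round(2),(Rdown(-53.5).inv()*R.from_rotvec(s["tcp_rot"])).as_rotvec(degrees=True).round(2))
plan([.4221,.4,.19],Rdown(-53.5),5)
```

```text
0.72 [283.7, 180.5, 45.1, 110.2] [286 181] [326 289] ((306.0, 235.0), (108.0, 40.0), 90.0) pred [318.70737726 242.99707842]
[0.42184179 0.39977314 0.29677663] [0.71 0.05 1.72 0.   1.37 1.65] [ 0.1  -0.17 -0.06]
travel [[0.0, 0.0, 0.43], [0.0, 0.0, 0.42], [0.01, 0.0, 0.43], [0.0, 0.0, 0.43], [0.0, 0.0, 0.43]] 
rotation [[0.0, 0.01, 0.0], [-0.01, 0.0, 0.0], [0.0, 0.01, 0.01], [0.0, 0.0, 0.0], [-0.01, 0.01, 0.0]]
end [0.422  0.4001 0.1898] max 0.43 0.01
```

Call:
apply_moves(fingers=[0.75,0.75,0.75,0.75,0.75,0.75,0.2,0.2,0.2,0.2,0.2], travel=[[0,0,0.43],[0,0,0.42],[0.01,0,0.43],[0,0,0.43],[0,0,0.43],[0,0,0],[0,0,0],[0,0,0],[0,0,0],[0,0,0],[0,0,0]], rotation=[[0,0,0],[0,0,0],[0,0,0],[0,0,0],[0,0,0],[0,0,0],[0,0,0],[0,0,0],[0,0,0],[0,0,0],[0,0,0]], newtons=80)

```text
time: 21.0
tool_pos: [0.423, 0.401, 0.1924]
tcp_rot: [-2.981, -0.983, -0.001]
wrist_force: [0.5, -0.5, 6.3]
width: 0.285
grip_force: 79.5
```

Gripped. Turning anticlockwise now, which is negative about tool z.

Call:
apply_moves(fingers=[0.2,0.2,0.2,0.2,0.2,0.2,0.2,0.2,0.2,0.2,0.2,0.2], travel=[[0,0,0],[0,0,0],[0,0,0],[0,0,0],[0,0,0],[0,0,0],[0,0,0],[0,0,0],[0,0,0],[0,0,0],[0,0,0],[0,0,0]], rotation=[[0,0,-1],[0,0,-1],[0,0,-1],[0,0,-1],[0,0,-1],[0,0,-1],[0,0,-1],[0,0,-1],[0,0,-1],[0,0,-1],[0,0,-1],[0,0,-1]])

```text
time: 22.2
tool_pos: [0.4218, 0.4006, 0.1923]
tcp_rot: [-1.828, -2.55, 0.0]
wrist_force: [-3.2, -2.1, 9.0]
width: 0.284
grip_force: 80.0
```

Run:
```python
from h import *
s=read_state();print(s["torque"].round(2),s["wrist_force"].round(1),s["q"].round(3),s["grip_force"],s["tool_pos"])
y=R.from_rotvec(s["tcp_rot"]).apply([0,1,0]);print(np.degrees(np.arctan2(y[1],y[0])))
```

```text
[-0.39  0.96 -0.06] [-3.2 -2.1  9. ] [0.715 0.117 1.851 0.004 1.175 0.386] 79.96496178959195 [0.42175597 0.40062614 0.19229813]
18.723075871803296
```

Call:
apply_moves(fingers=[0.2,0.2,0.2,0.2,0.2,0.2,0.2,0.2,0.2,0.2,0.2], travel=[[0,0,0],[0,0,0],[0,0,0],[0,0,0],[0,0,0],[0,0,0],[0,0,0],[0,0,0],[0,0,0],[0,0,0],[0,0,0]], rotation=[[0,0,-1],[0,0,-1],[0,0,-1],[0,0,-1],[0,0,-1],[0,0,-1],[0,0,-1],[0,0,-1],[0,0,-1],[0,0,-1],[0,0,0]])

```text
time: 23.3
tool_pos: [0.422, 0.3995, 0.1923]
tcp_rot: [-0.311, -3.123, 0.001]
wrist_force: [-1.9, -3.9, 9.9]
width: 0.286
grip_force: 80.1
```

Run:
```python
from h import *
s=read_state();print(s["torque"].round(2),s["wrist_force"].round(1),s["q"].round(3),s["grip_force"],s["tool_pos"])
y=R.from_rotvec(s["tcp_rot"]).apply([0,1,0]);print(np.degrees(np.arctan2(y[1],y[0])))
```

```text
[-1.18  0.74 -0.04] [-1.9 -3.9  9.9] [ 0.714  0.117  1.851  0.002  1.176 -0.659] 80.08463783436127 [0.42197257 0.39948413 0.19229095]
78.63134413997139
```

Call:
apply_moves(fingers=[0.2,0.2,0.2,0.2,0.2,0.2], travel=[[0,0,0],[0,0,0],[0,0,0],[0,0,0],[0,0,0],[0,0,0]], rotation=[[0,0,-0.5],[0,0,-0.5],[0,0,-0.5],[0,0,-0.5],[0,0,-0.5],[0,0,0]])

```text
time: 23.9
tool_pos: [0.4223, 0.3993, 0.1923]
tcp_rot: [0.098, -3.138, 0.001]
wrist_force: [-2.5, -4.2, 9.3]
width: 0.29
grip_force: 80.1
```

Run:
```python
from h import *
s=read_state();print(s["torque"].round(2),s["wrist_force"].round(1),s["grip_force"],s["tool_pos"])
y=R.from_rotvec(s["tcp_rot"]).apply([0,1,0]);print(np.degrees(np.arctan2(y[1],y[0])))
```

```text
[-1.33  0.54 -0.08] [-2.5 -4.2  9.3] 80.09676886645138 [0.42228227 0.39934764 0.19232703]
93.5702407585476
```

Call:
apply_moves(fingers=[0.2,0.2,0.2,0.2,0.2], travel=[[0,0,0],[0,0,0],[0,0,0],[0,0,0],[0,0,0]], rotation=[[0,0,-0.5],[0,0,-0.5],[0,0,-0.4],[0,0,-0.3],[0,0,0]])

```text
time: 24.4
tool_pos: [0.4225, 0.3992, 0.1923]
tcp_rot: [0.375, -3.117, 0.001]
wrist_force: [-0.1, -4.0, 9.4]
width: 0.289
grip_force: 80.0
```

Run:
```python
from h import *
s=read_state();print(s["torque"].round(2),s["wrist_force"].round(1),s["grip_force"],s["tool_pos"])
y=R.from_rotvec(s["tcp_rot"]).apply([0,1,0]);print(np.degrees(np.arctan2(y[1],y[0])))
```

```text
[-1.41  0.42 -0.25] [-0.1 -4.   9.4] 80.02387794876995 [0.42253018 0.39924608 0.1922805 ]
103.718095876528
```

Call:
apply_moves(fingers=[0.2,0.2,0.2,0.2], travel=[[0,0,0],[0,0,0],[0,0,0],[0,0,0]], rotation=[[0,0,-0.4],[0,0,-0.4],[0,0,0],[0,0,0]])

```text
time: 24.8
tool_pos: [0.4227, 0.3993, 0.1923]
tcp_rot: [0.504, -3.099, 0.001]
wrist_force: [-0.7, -3.8, 9.1]
width: 0.289
grip_force: 80.0
```

Run:
```python
from h import *
s=read_state();print(s["torque"].round(2),s["wrist_force"].round(1),s["grip_force"],s["tool_pos"])
y=R.from_rotvec(s["tcp_rot"]).apply([0,1,0]);print(np.degrees(np.arctan2(y[1],y[0])))
c=read_camera("wrist");np.savez("w6.npz",**{k:np.array(v) for k,v in c.items()});print(proj(c,[.422,.4,.055]))
im=c["image"].astype(int);red=(im[...,0]>150)&(im[...,0]>im[...,1]*2.5)
n,l,st,ce=cv2.connectedComponentsWithStats(red.astype(np.uint8))
for i in range(1,n):
    if st[i,4]>3: w=onz(c,ce[i],.055);print(st[i,4],ce[i].round(1),w.round(3),np.hypot(*(w[:2]-[.422,.4])).round(4),np.degrees(np.arctan2(w[1]-.4,w[0]-.422)).round(1))
```

```text
[-1.44  0.37 -0.36] [-0.7 -3.8  9.1] 80.02675495386939 [0.42266925 0.39931809 0.19231035]
108.46839473565691
[320.80097982 224.86556376]
66 [40.1  4.7] [0.333 0.162 0.055] 0.2542 -110.6
85 [53.4  7.1] [0.331 0.171 0.055] 0.2463 -111.6
116 [67.7  8.7] [0.329 0.181 0.055] 0.2382 -113.0
46 [75.6 11.4] [0.329 0.186 0.055] 0.2332 -113.6
212 [25.8 62.8] [0.374 0.155 0.055] 0.2495 -101.1
69 [ 27.4 117.9] [0.413 0.159 0.055] 0.2411 -92.2
35 [356.1 217.6] [0.407 0.426 0.055] 0.0302 120.6
11 [ 52.9 222.2] [0.491 0.185 0.055] 0.2255 -72.1
4414 [323.5 263. ] [0.454 0.413 0.055] 0.0347 22.5
4 [  1.5 225.2] [0.508 0.144 0.055] 0.2696 -71.4
1202 [316.8 389.8] [0.584 0.45  0.055] 0.1701 17.2
194 [355.6 399.2] [0.583 0.491 0.055] 0.1849 29.5
139 [287.9 405.6] [0.612 0.429 0.055] 0.1924 8.6
44 [470.2 411.1] [0.56  0.607 0.055] 0.2486 56.3
48 [421. 422.] [0.589 0.565 0.055] 0.2345 44.7
83 [460.1 467. ] [0.632 0.63  0.055] 0.3116 47.6
```

Torque has risen to −0.36 N·m against 0.06 of friction, so the dial is at its stop. I'll ease off the twist and draw the key straight out.

Call:
apply_moves(fingers=[0.2,0.2,0.2,0.2,0.2,0.2,0.2,0.2,0.2,0.2,0.2], travel=[[0,0,0],[0,0,0],[0,0,-0.1],[0,0,-0.2],[0,0,-0.2],[0,0,-0.2],[0,0,-0.3],[0,0,-0.4],[0,0,-0.5],[0,0,-0.5],[0,0,0]], rotation=[[0,0,0.4],[0,0,0.4],[0,0,0],[0,0,0],[0,0,0],[0,0,0],[0,0,0],[0,0,0],[0,0,0],[0,0,0],[0,0,0]])

```text
time: 25.95
tool_pos: [0.4247, 0.4028, 0.3189]
tcp_rot: [-0.375, 3.111, 0.015]
wrist_force: [0.1, 0.3, -0.7]
width: 0.287
grip_force: 83.9
```

Run:
```python
from h import *
s=read_state();print(s["torque"].round(2),s["wrist_force"].round(1),s["grip_force"],s["tool_pos"],s["time"])
c=read_camera("wrist");x,y=proj(c,[.422,.4,.055]);print(x,y)
im=c["image"].astype(int);red=(im[...,0]>110)&(im[...,0]>im[...,1]*2.2)
n,l,st,ce=cv2.connectedComponentsWithStats(red.astype(np.uint8))
for i in range(1,n):
    w=onz(c,ce[i],.055);r=np.hypot(*(w[:2]-[.422,.4]))
    if r<.035: print(st[i],ce[i].round(1),w.round(4),r.round(4),np.degrees(np.arctan2(w[1]-.4,w[0]-.422)).round(1))
x0,y0=int(x)-80,max(0,int(y)-60);print(x0,y0)
A=cv2.resize(c["image"][y0:y0+120,x0:x0+160],(400,300),interpolation=cv2.INTER_CUBIC)
c=read_camera("top");B=cv2.resize(c["image"][190:265,280:380],(400,300),interpolation=cv2.INTER_CUBIC)
cv2.imwrite("pics/t7.png",np.hstack([A,B])[:,:,::-1])
for n in("top","scene"):
    c=read_camera(n)
    for t,z in(("mug_floor",.007),("mug",0)):
        for r in tip_of(n,t)[:1]: print(n,t,r["p"],np.round(r["location"],1),onz(c,r["location"],z).round(3))
    for r in regions_of(n,"mug")[:1]: print(n,"mug bbox",r["bbox"],r["p"])
    np.savez(n+"7.npz",**{k:np.array(v) for k,v in c.items()})
```

```text
[-0.06 -0.02  0.  ] [ 0.1  0.3 -0.7] 83.8913154720467 [0.42468382 0.40276513 0.31886587] 25.95
316.16981559028 191.77360387616633
[338 182   6   6  25] [340.5 184.2] [0.4064 0.4258 0.055 ] 0.0302 121.1
[327 186   7   3  13] [330.2 187.1] [0.4126 0.4149 0.055 ] 0.0176 122.3
236 131
top mug_floor 0.68 [312.6 216.2] [0.66  0.097 0.007]
top mug 0.83 [313.2 220.9] [0.646 0.092 0.   ]
top mug bbox [299.7, 195.9, 30.6, 28.6] 0.8
scene mug_floor 0.88 [316.6 215.3] [0.673 0.089 0.007]
scene mug 0.97 [310.3 219.1] [0.655 0.099 0.   ]
scene mug bbox [296.9, 182.1, 33.2, 41.1] 0.91
```

View pics/t7.png

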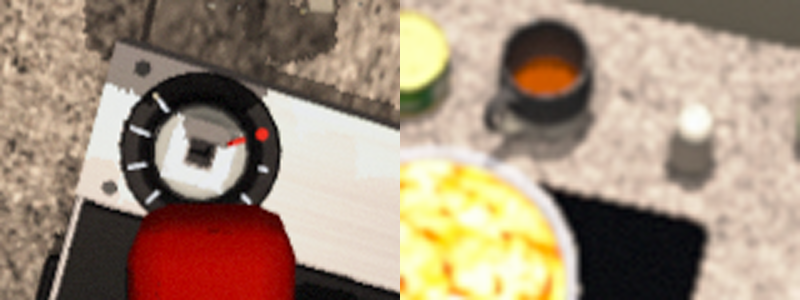

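The pointer (122°) is on the red spot (121°), so the dial is off. The right crop shows the mug rim centred at about (548,58), which is top pixel (317,204.5). Now I'll locate the mug.

Run:
```python
from h import *
c=np.load("top7.npz");print("rim",onz(c,(317,204.5),.097),"width",np.linalg.norm(onz(c,(306,203),.097)-onz(c,(328,206),.097)))
cs=np.load("scene7.npz")
# fit cylinder silhouettes to the masks' bboxes: project cup circle (r=41) at z=0 and .097
b={"top":[299.7,195.9,30.6,28.6],"scene":[296.9,182.1,33.2,41.1]}
C={"top":c,"scene":cs};a=np.linspace(0,6.28,60)
def bb(c,M):
    P=np.array([proj(c,[M[0]+.041*np.cos(t),M[1]+.041*np.sin(t),z]) for t in a for z in(0,.097)]);return P.min(0),P.max(0)
for n in C:
    for M in([.66,.095],[.67,.09],[.68,.09],[.67,.1]):
        lo,hi=bb(C[n],M);print(n,M,lo.round(1),hi.round(1),"obs",b[n][:2],[round(b[n][0]+b[n][2],1),round(b[n][1]+b[n][3],1)])
s=read_state();Q=R.from_rotvec(s["tcp_rot"]);y=Q.apply([0,1,0]);az=np.degrees(np.arctan2(y[1],y[0]));print(az)
p=np.array([.62,.09,.32]);Rv=Rdown(az);chk(p,Rv,10);plan(p,Rv,10)
```

```text
rim [0.66238703 0.08114885 0.097     ] width 0.07441426847755239
top [0.66, 0.095] [300.5 193.5] [325.1 227.9] obs [299.7, 195.9] [330.3, 224.5]
top [0.67, 0.09] [302.7 191.3] [327.2 225.7] obs [299.7, 195.9] [330.3, 224.5]
top [0.68, 0.09] [303.5 188.8] [327.9 223.2] obs [299.7, 195.9] [330.3, 224.5]
top [0.67, 0.1] [299.9 190.6] [324.3 225.1] obs [299.7, 195.9] [330.3, 224.5]
scene [0.66, 0.095] [297.  182.8] [326.3 226.5] obs [296.9, 182.1] [330.1, 223.2]
scene [0.67, 0.09] [300.5 181.8] [329.6 225.4] obs [296.9, 182.1] [330.1, 223.2]
scene [0.68, 0.09] [302.6 180.4] [331.4 223.8] obs [296.9, 182.1] [330.1, 223.2]
scene [0.67, 0.1] [297.7 180.9] [326.8 224.4] obs [296.9, 182.1] [330.1, 223.2]
103.70322838939585
err 0.0 min [ 0.1   0.03  1.6  -0.    1.39 -1.71] max [ 0.65  0.13  1.72  0.    1.41 -1.16] step 0.06
travel [[-0.24, -0.7, -0.02], [-0.24, -0.69, -0.03], [-0.23, -0.7, -0.02], [-0.24, -0.69, -0.02], [-0.24, -0.7, -0.02], [-0.24, -0.7, -0.02], [-0.23, -0.69, -0.03], [-0.24, -0.7, -0.02], [-0.24, -0.69, -0.02], [-0.24, -0.7, -0.02]] 
rotation [[0.0, 0.0, 0.0], [0.0, -0.01, 0.0], [0.0, 0.0, 0.0], [0.0, 0.0, 0.0], [0.0, -0.01, 0.0], [0.0, 0.0, 0.0], [0.01, -0.01, 0.0], [0.0, 0.0, 0.0], [0.0, 0.0, 0.0], [0.0, -0.01, 0.0]]
end [0.6202 0.0901 0.32  ] max 0.7 0.01
```

Call:
apply_moves(fingers=[0.2,0.2,0.2,0.2,0.2,0.2,0.2,0.2,0.2,0.2,0.2,0.2], travel=[[-0.24,-0.7,-0.02],[-0.24,-0.69,-0.03],[-0.23,-0.7,-0.02],[-0.24,-0.69,-0.02],[-0.24,-0.7,-0.02],[-0.24,-0.7,-0.02],[-0.23,-0.69,-0.03],[-0.24,-0.7,-0.02],[-0.24,-0.69,-0.02],[-0.24,-0.7,-0.02],[0,0,0],[0,0,0]], rotation=[[0,0,0],[0,0,0],[0,0,0],[0,0,0],[0,0,0],[0,0,0],[0,0,0],[0,0,0],[0,0,0],[0,0,0],[0,0,0],[0,0,0]])

```text
time: 27.65
tool_pos: [0.6207, 0.0895, 0.3199]
tcp_rot: [0.371, -3.116, -0.003]
wrist_force: [-0.8, 0.5, -1.8]
width: 0.283
grip_force: 83.9
```

Run:
```python
from h import *
for i in range(2):
    c=read_camera("wrist");s=read_state()
    for t,z in(("mug_floor",.007),("mug",0),("key_tip",s["tool_pos"][2]-.1653)):
        for r in tip_of("wrist",t)[:1]: print(t,r["p"],np.round(r["location"],1),onz(c,r["location"],z).round(4))
print(s["tool_pos"],R.from_rotvec(s["tcp_rot"]).as_matrix().round(3).tolist(),"tip pred px",proj(c,s["tool_pos"]-[0,0,.1653]))
a=np.linspace(0,6.28,90)
for r in regions_of("wrist","mug")[:1]:
    m=r["mask"].astype(np.uint8);print("mug bbox",r["bbox"],m.sum())
    cs,_=cv2.findContours(m,0,1);k=max(cs,key=cv2.contourArea)[:,0];
    print("left/right/top/bottom",k[k[:,0].argmin()],k[k[:,0].argmax()],k[k[:,1].argmin()],k[k[:,1].argmax()])
    for M in([.66,.082],[.668,.082],[.668,.09]):
        P=np.array([proj(c,[M[0]+.041*np.cos(t),M[1]+.041*np.sin(t),z]) for t in a for z in(0,.097)]);print(M,P.min(0).round(1),P.max(0).round(1))
    # best IoU cup silhouette
    def iou(M):
        g=np.zeros((480,640),np.uint8);P=np.array([proj(c,[M[0]+.041*np.cos(t),M[1]+.041*np.sin(t),z]) for t in a for z in(0,.097)])
        cv2.fillConvexPoly(g,cv2.convexHull(P.astype(np.float32)).astype(np.int32),1);return (g&m).sum()/(g|m).sum()
    o=max(((iou((x,y)),x,y) for x in np.arange(.64,.7,.002) for y in np.arange(.06,.12,.002)));print("best",o)
np.savez("w8.npz",mask=m,**{k:np.array(v) for k,v in c.items()})
```

```text
mug_floor 0.6 [307.7 220.1] [0.6641 0.0839 0.007 ]
mug 0.62 [314.2 213.2] [0.6543 0.0906 0.    ]
mug_floor 0.88 [306.5 222.7] [0.668  0.0851 0.007 ]
mug 0.56 [315.  213.8] [0.6547 0.0938 0.    ]
[0.62000476 0.09140947 0.32065551] [[-0.971, -0.238, -0.003], [-0.238, 0.971, 0.001], [0.002, 0.002, -1.0]] tip pred px [319.42590434 217.39243419]
mug bbox [271.5, 192.7, 81.4, 75.4] 1751
left/right/top/bottom [271 236] [350 202] [343 192] [284 265]
[0.66, 0.082] [265.8 185.9] [339.4 270.4]
[0.668, 0.082] [264.4 191.6] [337.6 276.6]
[0.668, 0.09] [271.4 193. ] [344.4 278.1]
best (np.float64(0.28637147786083955), np.float64(0.662), np.float64(0.08800000000000002))
```

Run:
```python
from h import *
Rt=Rdown(103.7,-15);z=Rt.apply([0,0,1]);print(z)
u=np.array([-.9715,-.237,0]);tip=np.array([.666,.085,.010])-.012*u
f=tip-.1653*z;pre=f-.135*z;print(f,pre,tip-.135*z)
q=chk(pre,Rt,6);q=chk(f,Rt,8,pre,Rt,q);print(q.round(2))
p,Q=plan(pre,Rt,6)
plan(f,Rt,7,p,Q)
```

```text
[ 0.25145542  0.06129822 -0.96592583]
[0.63609242 0.0777114  0.16966754] [0.60214594 0.06943614 0.30006753] [0.64371152 0.07956874 0.14039999]
err 0.0 min [ 0.05 -0.07  1.64  0.01  1.09 -1.78] max [ 0.1   0.1   1.86  0.06  1.36 -1.72] step 0.05
err 0.0 min [ 0.05 -0.05  1.88  0.06  0.85 -1.79] max [ 0.06  0.09  1.95  0.06  1.06 -1.78] step 0.03
[ 0.06  0.09  1.95  0.06  0.85 -1.79]
travel [[0.08, -0.06, 0.07], [0.07, -0.05, 0.07], [0.09, -0.06, 0.06], [0.08, -0.05, 0.06], [0.09, -0.06, 0.05], [0.08, -0.05, 0.05]] 
rotation [[0.0, -0.42, 0.0], [0.01, -0.42, 0.0], [0.0, -0.42, 0.0], [0.0, -0.42, 0.01], [0.0, -0.42, 0.0], [0.01, -0.42, 0.0]]
end [0.6023 0.0696 0.3003] max 0.09 0.42
travel [[0.0, 0.0, 0.39], [0.0, 0.0, 0.38], [0.0, 0.0, 0.39], [0.0, 0.0, 0.38], [0.0, 0.0, 0.39], [0.0, 0.0, 0.39], [0.01, 0.0, 0.38]] 
rotation [[0.0, 0.0, 0.0], [0.0, 0.0, 0.0], [0.0, 0.0, 0.0], [0.0, 0.0, 0.0], [0.0, 0.0, 0.0], [0.0, 0.0, 0.0], [0.0, 0.0, 0.0]]
end [0.6358 0.0777 0.1698] max 0.39 0.0
```

Call:
apply_moves(fingers=[0.2,0.2,0.2,0.2,0.2,0.2,0.2,0.2], travel=[[0.08,-0.06,0.07],[0.07,-0.05,0.07],[0.09,-0.06,0.06],[0.08,-0.05,0.06],[0.09,-0.06,0.05],[0.08,-0.05,0.05],[0,0,0],[0,0,0]], rotation=[[0,-0.42,0],[0,-0.42,0],[0,-0.42,0],[0,-0.42,0],[0,-0.42,0],[0,-0.42,0],[0,0,0],[0,0,0]])

```text
time: 28.9
tool_pos: [0.6023, 0.0691, 0.3005]
tcp_rot: [-0.343, 2.861, 0.047]
wrist_force: [0.9, -0.0, -1.0]
width: 0.286
grip_force: 83.9
```

Run:
```python
from h import *
M=[.666,.085]
for n in("scene","top","wrist"):
    for i in range(2):
        c=read_camera(n);s=read_state();Q=R.from_rotvec(s["tcp_rot"]);tp=s["tool_pos"]+.1653*Q.apply([0,0,1])
        print(n,"tip pred",proj(c,tp).round(1),[(round(r["p"],2),np.round(r["location"],1)) for r in tip_of(n,"key_tip")[:1]],"floor pred",proj(c,[*M,.007]).round(1),[(round(r["p"],2),np.round(r["location"],1),onz(c,r["location"],.007).round(3)[:2]) for r in tip_of(n,"mug_floor")[:1]],[(round(r["p"],2),onz(c,r["location"],0).round(3)[:2]) for r in tip_of(n,"mug")[:1]])
print(tp)
```

```text
scene tip pred [312.6 179.8] [(0.83, array([308.9, 182.1]))] floor pred [316.3 216.7] [(0.84, array([318. , 214.5]), array([0.679, 0.087]))] [(0.9, array([0.669, 0.096]))]
scene tip pred [312.6 179.9] [(0.59, array([312.8, 181.6]))] floor pred [316.3 216.7] [(0.92, array([314. , 214.7]), array([0.671, 0.097]))] [(0.73, array([ 0.636, -0.053]))]
top tip pred [316.  203.1] [] floor pred [316.4 215.6] [(0.63, array([310.8, 214.4]), array([0.666, 0.105]))] [(0.64, array([0.643, 0.102]))]
top tip pred [316.  203.2] [] floor pred [316.4 215.6] [(0.71, array([469.7, 256.2]), array([ 0.642, -0.456]))] [(0.54, array([0.645, 0.099]))]
wrist tip pred [319.6 216.8] [] floor pred [319.7 181.4] [(0.56, array([320.6, 180.5]), array([0.665, 0.086]))] [(0.72, array([0.658, 0.09 ]))]
wrist tip pred [319.7 216.9] [] floor pred [319.7 181.4] [(0.67, array([319.5, 181.1]), array([0.666, 0.085]))] [(0.78, array([0.656, 0.091]))]
[0.64403041 0.07932074 0.14047926]
```

Call:
apply_moves(fingers=[0.2,0.2,0.2,0.2,0.2,0.2,0.2,0.2], travel=[[0,0.05,0],[0,0,0.39],[0,0,0.39],[0,0,0.39],[0,0,0.39],[0,0,0.39],[0,0,0.3],[0,0,0]], rotation=[[0,0,0],[0,0,0],[0,0,0],[0,0,0],[0,0,0],[0,0,0],[0,0,0],[0,0,0]])

```text
time: 30.9
tool_pos: [0.6286, 0.0785, 0.1882]
tcp_rot: [-0.344, 2.866, 0.048]
wrist_force: [-1.2, -0.3, -0.8]
width: 0.286
grip_force: 83.9
```

Call:
apply_moves(fingers=[0.2,0.2,0.2,0.2,0.2,0.2], travel=[[0,0,0.08],[0,0,0.08],[0,0,0.08],[0,0,0.06],[0,0,0.04],[0,0,0]], rotation=[[0,0,0],[0,0,0],[0,0,0],[0,0,0],[0,0,0],[0,0,0]])

```text
time: 31.5
tool_pos: [0.6343, 0.0795, 0.1748]
tcp_rot: [-0.343, 2.861, 0.048]
wrist_force: [0.2, 0.2, -1.4]
width: 0.285
grip_force: 83.9
```

Call:
apply_moves(fingers=[0.2,0.2,0.2,0.2,0.2], travel=[[0,0,0.06],[0,0,0.05],[0,0,0.04],[0,0,0],[0,0,0]], rotation=[[0,0,0],[0,0,0],[0,0,0],[0,0,0],[0,0,0]])

```text
time: 32.0
tool_pos: [0.6364, 0.08, 0.1677]
tcp_rot: [-0.344, 2.861, 0.048]
wrist_force: [-0.4, -0.0, -0.4]
width: 0.285
grip_force: 84.2
```

Call:
apply_moves(fingers=[0.5,0.6,0.7,0.75,0.75,0.75,0.75,0.75,0.75,0.75,0.75,0.75], travel=[[0,0,0],[0,0,0],[0,0,0],[0,0,0],[0,0,0],[0,0,-0.2],[0,0,-0.4],[0,0,-0.5],[0,0,-0.6],[0,0,-0.6],[0,0,-0.6],[0,0,0]], rotation=[[0,0,0],[0,0,0],[0,0,0],[0,0,0],[0,0,0],[0,0,0],[0,0,0],[0,0,0],[0,0,0],[0,0,0],[0,0,0],[0,0,0]])

```text
time: 33.2
tool_pos: [0.6022, 0.0709, 0.3153]
tcp_rot: [-0.342, 2.85, 0.046]
wrist_force: [0.8, -0.8, 0.8]
width: 0.746
grip_force: 0.0
```

Run:
```python
from h import *
s=read_state();print(s["tool_pos"],s["width"],s["wrist_force"].round(1),s["time"])
for n in("scene","top"):
    c=read_camera(n);im=c["image"].astype(int)
    for t in("t_key","mug"):
        for r in regions_of(n,t)[:1]:
            m=r["mask"];print(n,t,round(r["p"],2),r["bbox"])
            if t=="t_key":
                red=m&(im[...,0]>im[...,1]*2.2)&(im[...,0]>80);p=np.argwhere(red)[:,::-1];print("red",len(p),p.mean(0).round(1),p.min(0),p.max(0))
    for t in("mug","tin_beans","salt_shaker"):
        for r in tip_of(n,t)[:1]: print(t,round(r["p"],2),onz(c,r["location"],0).round(3))
    print("expect bar px (lean 15,30)",[proj(c,[.678-.174*np.sin(a),.088-.05*np.sin(a),.007+.177*np.cos(a)]).round(1) for a in(.26,.52)])
```

```text
[0.60217501 0.07087116 0.31531761] 0.7464462392437221 [ 0.8 -0.8  0.8] 33.2
scene t_key 0.51 [308.1, 166.7, 9.6, 30.3]
red 291 [310.8 181.1] [305 167] [317 194]
scene mug 0.95 [292.3, 182.5, 37.4, 39.4]
tin_beans 0.78 [0.673 0.224 0.   ]
salt_shaker 0.91 [ 0.648 -0.044  0.   ]
expect bar px (lean 15,30) [array([311.3, 169.7]), array([306.2, 183.1])]
top mug 0.66 [310.6, 195.7, 20.2, 22.1]
mug 0.47 [0.642 0.092 0.   ]
tin_beans 0.33 [0.596 0.514 0.   ]
salt_shaker 0.46 [ 0.64 -0.04  0.  ]
expect bar px (lean 15,30) [array([316.3, 200.7]), array([316.8, 215.4])]
```

The key leans in the mug, with the bar at scene (311,181) as expected. The mug and its neighbours haven't moved and the gripper is clear, so I'm handing in.

```bash
python3 -c "
from workcell import *
print(finish_job())"
```

```text
the job is handed in; nothing more can be done
None
```

I turned the dial anticlockwise to its off stop with the key fully in, then stood the key tip down in the mug, where it leans on the rim, and handed the job in at about 33 s; nothing else I checked had moved.

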